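Load two amplifier modules into the spring magazine of the test feeder

ROBOT

A 6-joint arm with a two-finger parallel gripper is mounted at the origin on a cart in front of the work surface, level with it; the furniture and walls round the work are solid. World frame = base frame: x ahead of the robot, y to its left, z up, the work surface at z = 0. Lengths are in m, angles in rad, forces in N, time in s.
With the tool pointing down it reaches from about 0.375 to 0.9 m from the base axis. Payload 3.1 kg.
Tool frame: the origin (TCP) lies midway between the tips of the shut fingers; the grasp point (between the pads) lies 19 mm behind it (hold_point_z is the distance from the TCP to the grasp point, in m); z points along the fingers, y is the line along which they close (so a half turn about z gives the same grasp; the last joint's range is limited). The gripper opens to 85 mm and grips with 20 to 120 N. Pads are 22 mm wide; open, the fingers measure 114 mm over their backs; the gripper's body (76 mm by 85 mm) begins 54 mm behind the grasp point. The pads swing forward as they close: fully open they stand 13 mm farther back than shut.
Start: joints at [1.004, 0.527, 1.433, -0, 1.181, -0.178], TCP at [0.236, 0.579, 0.231] pointing down, gripper open.
Joint ranges: [-3.08, 3.08], [-0.75, 2.2], [0.22, 2.44], [-1.43, 4.57], [0, 2.65], [-2.85, 2.85]. Speed limits (rad/s): [2.79, 2.79, 3.14, 3.14, 3.14, 3.14].

INTERFACE

Orientations are given as a unit quaternion [w, x, y, z].
In Python, from workcell import get_state, get_image, camera_model, hand_in, hold_point_z gives the robot as it stands.
- The arm moves only by the shell command python3 -m pendant 'ROWS' [FORCE]. ROWS is JSON, a list of rows, each an object of numbers: "dx", "dy", "dz": the shift along the tool's x, y, z each as a share of 0.3 m, from -1 to 1; "wx", "wy", "wz": the turn, a rotation vector about the tool's x, y, z each as a share of pi rad, from -1 to 1; "claw": the opening, from 0 (shut) to 1 (fully open). A call has exactly 5 rows; each row shifts and turns the commanded pose from where the row before left it, along the tool's axes as they then stand; what a row does not reach is not made up. A row lasts 1/12 s, in which the tool goes at most 41.7 mm and 7.16 degrees, less where a joint would pass 70% of its speed; a pose out of reach is approached as far as the arm can. A call with a number of a shift or a turn outside -1 to 1 is refused whole. A call with a gripper value outside its range is refused whole. The fingers move at their own pace and stop on an object; FORCE is the grip in N (left out, the last holds). Time passes only in rows, so rows that do not move let the fingers close, or fill a call up. It gives the time, the measured TCP pose, the force, the opening and the grip force at its end, in the units of the state.
- get_state(): the state, without advancing time (a new reading comes with each control period).
- get_image(name): name is "scene" or "side" or "wrist"; returns the picture (420x560x3 uint8, red, green, blue); there is no depth.
- camera_model(name): a dict with "fovy" (degrees; the focal length in pixels is half the picture's height over the tangent of half this angle, whatever the lens; pixels are square), "cx", "cy" (the principal point, pixels), "position" and "orientation" of the camera in the world. Camera axes: x right, y down, z forward; pixel columns grow to the right and rows downward; lengths in m; the calibration is good to about 2 mm. A picture is of the moment at which its call begins: read the wrist's pose just before it. camera_model takes no time and is no camera call; for the wrist camera it gives the pose at the moment of the call.
- hand_in(): hands the job in; it is judged then, once.
The state is a dict: "clock": time; "qpos": joint angles; "qvel": joint speeds; "tau": joint torques, N m; "tcp_pos": TCP position; "orientation": TCP orientation; "wrist_force": force on the tool from outside, world axes, zero at the start; "torque": the same for the moment, N m; "opening": opening from 0.0 (shut) to 1.0 (fully open); "grasp_force": force on a finger pad.
Only numpy, scipy, OpenCV 4.12 (cv2) and the standard library are available. Lean on these libraries where they do the work, as an engineer would, in place of code of your own. Each camera call takes 0.05 s, during which the arm holds its last target. There are 200 camera calls.

TASK

Load the two loose amplifier modules from the bench into the spring magazine, one at a time, on top of the module that is already in it: each goes nose first under the two lips from the open near side, right back against the rear wall, with its tail dropped behind the front sill so that the spring holds it level and it cannot slide out. The three feed pins must be on the right-hand side as you look in from the sill, like those of the module already there. Press no harder than it needs, and leave the other things on the bench where they are.

Things in the scene. Friction and masses are not known exactly. Their poses are not given: they have to be found in the camera images.
- magazine: Spring magazine, screwed down: grey base plate 150 x 110 x 8 mm with an aluminium well, open on top. Origin on the bench under the middle of the well; +x from the loading side (sill) to the rear wall, +y to the left seen from the loading side, z up. Well inside: 84 mm long (x = -42 to +42), 58 mm wide. In the near half (x below 0) the side walls end 60 mm up (room for fingers).
- sill (a point): Middle of the inner top edge of the front sill, x = -42, 90 mm above the bench: 5 mm higher than the underside of a module held against the lips. So a module cannot go in level; it goes nose down, about 0.2 rad, over the 4 mm thick sill, and is levelled once its tail is inside. A slot in the sill (y = +1 to +19) is for the connectors.
- lip_left (a point): Near inner corner of the underside of the left steel lip, x = +7, y = +21, 105 mm above the bench. Each lip is 4 mm thick, runs from here to the rear wall and covers 8 mm of the well's side. Its near end is flared upwards (from x = -3, where its underside is about 5 mm higher). The high left side wall also begins at x = +7 with a flared lead-in.
- lip_right (a point): The same point of the right lip, y = -21. Under it the right side wall is only a post from x = +29 back, with a flared lead-in; the gap before it is for the feed pins.
- rear_wall (a point): Middle of the inner face of the rear wall, x = +42, at the height of the lips' undersides (105 mm); the wall ends 109 mm up and has a slot (y = -19 to -1) for the connectors.
- follower (a joint): Orange spring-loaded plate that carries the stack and cannot tilt. 0 = its top at the height of the lips' undersides, grows as it is pressed down, in m (limit 0.080); one module held gives 0.020, three give 0.060. The spring pushes up with about 11 N at 0 and 0.8 N more for every 10 mm; pressing the stack down takes about 10 N, sliding a module on it 6 to 15 N.
- module_in: Amplifier module already in the magazine, against the lips. Milled aluminium box, solid body 55 mm wide, 80 long, 20 high. Origin on its underside 4 mm off the middle towards the pins; own +y is the long axis and points to its nose (the end that goes in first), own +x to the side with three feed pins, z up. Connectors (11 mm, both ends) and pins (7 mm) are thin and touch nothing.
- module_a: Amplifier module lying flat on the bench, lid up, about 0.16 kg; same as module_in, same axes (own +y to the nose, own +x to the pin side).
- module_b: Amplifier module lying flat on the bench, lid up, about 0.16 kg; same as module_in, same axes (own +y to the nose, own +x to the pin side).
- module_a_mid (a point): Middle of module_a's solid body (10 mm above its underside, 40 mm from each end). In place at the top of the magazine, against the rear wall, it is at x = +2, y = 0, z = 95 mm in the magazine's frame; one place lower, z = 75 mm.
- module_b_mid (a point): Middle of module_b's solid body, as for module_a.
- module_in_mid (a point): Middle of module_in's solid body; at z = 95 mm above the bench at the start, and 20 mm lower for each module loaded on it. The near half of the topmost module is bare of lips: the nose of the next one presses it down there, by its own thickness, before it can slide under the lips.
- module_a_pins (a point): Point on the pin side of module_a, at half its length and height (27.5 mm from the middle).
- module_b_pins (a point): Point on the pin side of module_b, at half its length and height (27.5 mm from the middle).
- heat_sink: Finned aluminium heat sink 50 x 70 x 26 mm, a bystander on the bench; origin under its middle.
- marker_red: White marker pen with a red cap, 130 mm long, a bystander; origin under its middle.
- multimeter: Orange and grey multimeter 175 x 85 x 53 mm, a bystander; origin under its middle.
Mind the look-alikes: they are no part of the job. What is shaped like the module_in but blue is not meant.

How it is judged:
On the way:
1. one of the two modules is in the top place of the magazine: under the lips, level, back against the rear wall, pins to the right (((z of module_a_mid in the frame of magazine between 0.092 and 0.098 m and x of module_a_mid in the frame of magazine between 0.0004 and 0.004 m and y of module_a_mid in the frame of magazine between -0.003 and 0.003 m and y of module_a_pins in the frame of magazine below -0.02 m and angle between module_a's own z axis and vertical below 0.05 rad) or (z of module_b_mid in the frame of magazine between 0.092 and 0.098 m and x of module_b_mid in the frame of magazine between 0.0004 and 0.004 m and y of module_b_mid in the frame of magazine between -0.003 and 0.003 m and y of module_b_pins in the frame of magazine below -0.02 m and angle between module_b's own z axis and vertical below 0.05 rad))), for 0.2 s.
At the end, for the whole second after the job is handed in: the three modules are stacked in the magazine, the old one at the bottom, the new ones above in either order: level (0.05 rad), each at its height and central across the well (within 3 mm), pins to the right, the top one back against the rear wall (within 1.6 mm), at rest (((z of module_a_mid in the frame of magazine between 0.092 and 0.098 m and x of module_a_mid in the frame of magazine between 0.0004 and 0.004 m and y of module_a_mid in the frame of magazine between -0.003 and 0.003 m and y of each of module_a_pins, module_b_pins in the frame of magazine below -0.02 m and angle between each of module_a, module_b's own z axis and vertical below 0.05 rad and z of module_b_mid in the frame of magazine between 0.072 and 0.078 m and x of module_b_mid in the frame of magazine between -0.003 and 0.004 m and y of module_b_mid in the frame of magazine between -0.003 and 0.003 m) or (z of module_b_mid in the frame of magazine between 0.092 and 0.098 m and x of module_b_mid in the frame of magazine between 0.0004 and 0.004 m and y of module_b_mid in the frame of magazine between -0.003 and 0.003 m and y of each of module_b_pins, module_a_pins in the frame of magazine below -0.02 m and angle between each of module_b, module_a's own z axis and vertical below 0.05 rad and z of module_a_mid in the frame of magazine between 0.072 and 0.078 m and x of module_a_mid in the frame of magazine between -0.003 and 0.004 m and y of module_a_mid in the frame of magazine between -0.003 and 0.003 m)) and z of module_in_mid in the frame of magazine between 0.052 and 0.058 m and linear speed of each of module_a, module_b below 0.02 m/s); the robot touches nothing.
It fails at once if a module is rammed against the magazine (over 80 N) (contact force between any of module_a, module_b and magazine above 80 N).
It fails at once if a bystander (heat sink, marker, multimeter) is moved by more than 20 mm (distance of any of heat_sink, marker_red, multimeter from where it was at the start of the episode above 0.02 m).
It also fails if it takes over 61 s, if anything falls off the work surface, if the arm or the gripper's body presses on something with over 40 N, if the wrist force passes 120 N, or if a joint passes its speed limit or range.

## Working session

There is one attempt and no reset: what is moved stays moved. The work goes in short steps, Python scripts to look and compute and a shell command to move; the robot and the scene stay as the last step left them, time stands still between calls to the robot, and variables do not carry over. Pictures are saved under pics/ and viewed, at most 10 in all, crops included, and the job is handed in when it is done.

```bash
ls; mkdir -p pics; python3 - <<'E'
from workcell import *
import cv2, json
print(get_state()); print(hold_point_z if not callable(hold_point_z) else hold_point_z())
for n in ("scene","side","wrist"):
    print(n,camera_model(n)); im=get_image(n); cv2.imwrite(f"pics/{n}0.png",im[:,:,::-1])
E
```

```text
pics
{'clock': 0.0, 'qpos': array([ 1.00449073e+00,  5.28476777e-01,  1.43389102e+00,  1.42519149e-05,
        1.18139313e+00, -1.78475548e-01]), 'qvel': array([ 3.42822893e-05,  4.16095748e-04,  8.89984085e-05,  2.37077870e-04,
       -4.48846163e-04, -6.01860496e-04]), 'tau': array([ 1.39466642e-04, -4.42335677e+01, -1.78031731e+01, -4.45349451e-05,
        8.27710668e-03, -2.56883261e-06]), 'tcp_pos': array([0.23593184, 0.57799389, 0.23033068]), 'orientation': array([-4.00592857e-04,  1.92704559e-01,  9.81256224e-01, -1.00743060e-03]), 'wrist_force': array([ 0.57413156, -0.32495652,  0.68932095]), 'torque': array([ 0.02215492, -0.02255453, -0.01510871]), 'grasp_force': 0.0, 'opening': 1.0007077085693272}
0.0187
scene {'fovy': 45.066519898895756, 'cx': 273.1836450931529, 'cy': 208.42518655732394, 'position': array([-0.07040465, -0.70452663,  0.72676365]), 'orientation': array([-0.43786646,  0.83501044, -0.28891853,  0.16600186])}
side {'fovy': 57.86591714204866, 'cx': 277.7621806954654, 'cy': 207.6260128197569, 'position': array([0.46022671, 0.65090704, 0.68285686]), 'orientation': array([ 0.02103512, -0.0382798 ,  0.91595258, -0.39890231])}
wrist {'fovy': 70.80453088015616, 'cx': 284.448173060519, 'cy': 209.0135202303573, 'position': array([0.16142015, 0.60884159, 0.37330866]), 'orientation': array([0.13278873, 0.81908779, 0.55113763, 0.08780461])}
```

View pics/scene0.png

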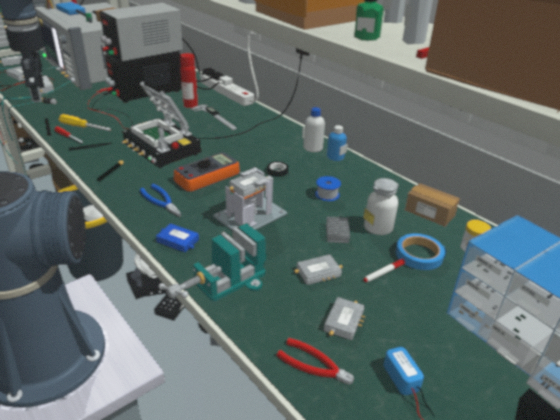

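View pics/side0.png

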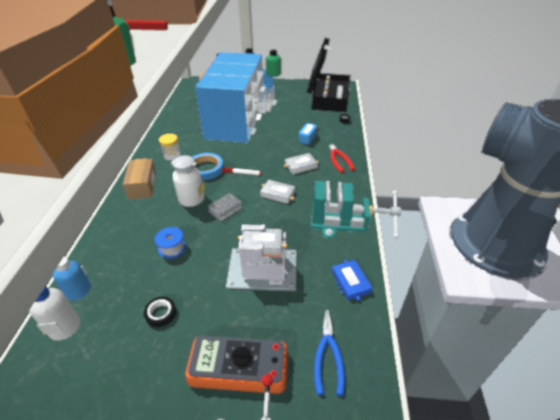

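The scene view shows the magazine at (250,200) and the grey modules at (319,269) and (345,317), with the blue look-alike at (177,236). In the side view the magazine is at (263,255) and the modules are at (278,190) and (301,163). I'll zoom in on these.

```bash
cat > util.py <<'E'
import numpy as np, cv2
from scipy.spatial.transform import Rotation as R
from workcell import *
def cam(n):
    m=camera_model(n); q=m['orientation']; return dict(f=210/np.tan(np.radians(m['fovy']/2)),c=np.array([m['cx'],m['cy']]),p=m['position'],R=R.from_quat(np.r_[q[1:],q[0]]).as_matrix())
def ray(C,uv):
    d=C['R']@np.r_[(np.array(uv)-C['c'])/C['f'],1]; return C['p'],d/np.linalg.norm(d)
def onz(C,uv,z):
    p,d=ray(C,uv); return p+d*(z-p[2])/d[2]
def proj(C,X):
    v=C['R'].T@(np.array(X)-C['p']); return C['c']+C['f']*v[:2]/v[2]
def tool():
    s=get_state(); q=s['orientation']; return s['tcp_pos'],R.from_quat(np.r_[q[1:],q[0]]).as_matrix(),s
E
python3 - <<'E'
import cv2,numpy as np
a=cv2.imread('pics/scene0.png');b=cv2.imread('pics/side0.png')
def c(i,x,y,w,h): return cv2.resize(i[y:y+h,x:x+w],(400,300),interpolation=cv2.INTER_CUBIC)
cv2.imwrite('pics/z.png',np.vstack([np.hstack([c(a,200,160,100,75),c(b,213,212,100,75)]),np.hstack([c(a,285,250,120,90),c(b,240,140,100,75)])]))
E
```

```text
(no output)
```

View pics/z.png

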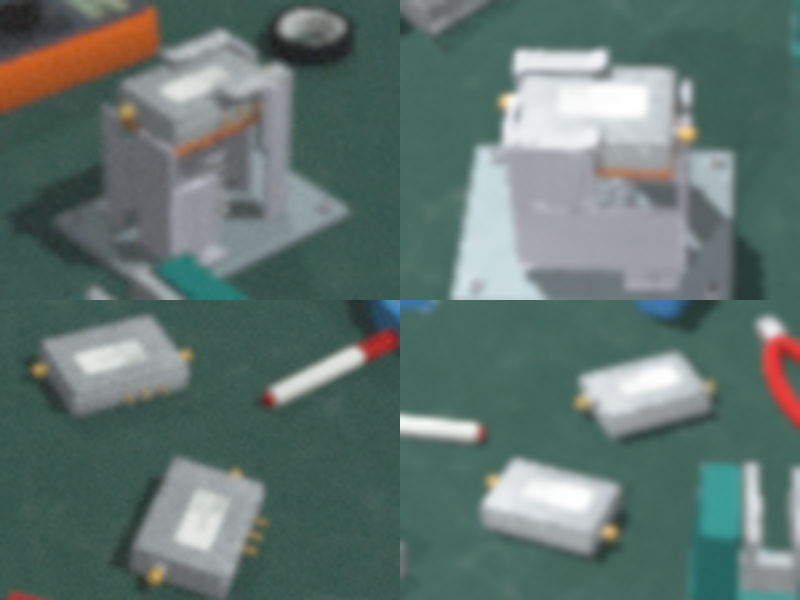

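The sill faces the robot, so the well opens towards low world x. Both loose modules have their pins visible from the scene camera's side. Next, coarse positions.

```bash
python3 - <<'E'
from util import *
S=cam('scene');D=cam('side')
np.set_printoptions(precision=4,suppress=True)
for n,a,b,z in (('m1',(318,267.1),(279.5,188.7),.02),('m2',(345.6,315.1),(302.5,160),.02),('mag',(248.7,180.7),(263.5,237),.105)): print(n,onz(S,a,z),onz(D,b,z))
def yaw(C,a,b,z):
    v=onz(C,b,z)-onz(C,a,z); return np.arctan2(v[1],v[0]),np.linalg.norm(v)
print('m1',yaw(S,(307.5,283.9),(341.4,274.6),0),'m2',yaw(S,(324.9,325),(338.1,298),.02))
print('plate',yaw(D,(296.25,250),(231.75,249),.008))
T,Rt,s=tool(); W=cam('wrist'); print('wrist in tool',Rt.T@(W['p']-T)); print(Rt.T@W['R']); print(Rt)
for n,p in (('heat',(338,230)),('mark',(383,268))): print(n,onz(S,p,.013))
E
```

```text
m1 [ 0.5337 -0.1354  0.02  ] [ 0.5293 -0.1343  0.02  ]
m2 [ 0.4802 -0.2695  0.02  ] [ 0.4725 -0.2709  0.02  ]
mag [0.5439 0.1252 0.105 ] [0.5405 0.1231 0.105 ]
m1 (np.float64(-0.28403326213269425), np.float64(0.08114359725433233)) m2 (np.float64(0.469463604779004), np.float64(0.07877145150764919))
plate (np.float64(0.059789131124485195), np.float64(0.15070357690099098))
wrist in tool [ 0.0807  0.     -0.1429]
[[ 0.0011 -0.9492 -0.3146]
 [ 1.      0.0013 -0.0002]
 [ 0.0006 -0.3146  0.9492]]
[[-0.9258  0.3781 -0.0009]
 [ 0.3781  0.9258 -0.0014]
 [ 0.0003 -0.0017 -1.    ]]
heat [ 0.6697 -0.0603  0.013 ]
mark [ 0.6497 -0.2172  0.013 ]
```

```bash
python3 -m pendant '[{},{},{},{},{}]'
```

```text
invalid input
```

```bash
R='x'; python3 -m pendant '[{"dx":-0.05,"dy":-0.034},{"dx":-0.0996,"dy":-0.068},{"dx":-0.0996,"dy":-0.068},{"dx":-0.0996,"dy":-0.068},{"dx":-0.0996,"dy":-0.068}]' && python3 -m pendant '[{"dx":-0.0996,"dy":-0.068},{"dx":-0.0996,"dy":-0.068},{"dx":-0.0996,"dy":-0.068},{"dx":-0.0996,"dy":-0.068},{"dx":-0.0996,"dy":-0.068}]' && python3 -m pendant '[{"dx":-0.0996,"dy":-0.068},{"dx":-0.0996,"dy":-0.068},{"dx":-0.0996,"dy":-0.068},{"dx":-0.0996,"dy":-0.068},{"dx":-0.1496,"dy":-0.102}]' && python3 -m pendant '[{"wz":-0.0285},{"wz":-0.0285},{"wz":-0.0285},{"wz":-0.0285},{"wz":-0.0285}]' && python3 -m pendant '[{"dx":0},{"dx":0},{"dx":0},{"dx":0},{"dx":0}]'; python3 - <<'E'
from util import *
W=cam('wrist'); im=get_image('wrist'); np.save('w1.npy',W,allow_pickle=True); cv2.imwrite('pics/w1r.png',im[:,:,::-1]); cv2.imwrite('pics/w1.png',cv2.resize(im[:,:,::-1],(800,600)))
E
```

```text
invalid input
```

View pics/w1.png

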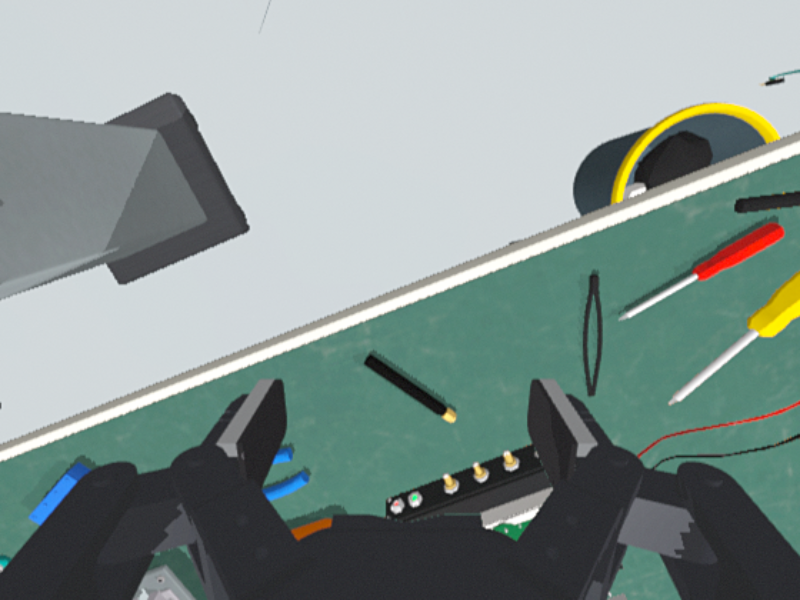

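The wrist view shows only the bench's front edge, so the call was refused and nothing moved. Image up is tool +x, and the fingertips are at (265,385) and (550,385). I'll give the rows a claw value and retry.

```bash
python3 -m pendant '[{"dx":-0.05,"dy":-0.03,"dz":0,"wx":0,"wy":0,"wz":0,"claw":1},{"dx":-0.1,"dy":-0.06,"dz":0,"wx":0,"wy":0,"wz":0,"claw":1},{"dx":-0.1,"dy":-0.06,"dz":0,"wx":0,"wy":0,"wz":0,"claw":1},{"dx":-0.1,"dy":-0.06,"dz":0,"wx":0,"wy":0,"wz":0,"claw":1},{"dx":-0.1,"dy":-0.06,"dz":0,"wx":0,"wy":0,"wz":0,"claw":1}]' 60; python3 -m pendant '[{"dx":-0.1,"dy":-0.06,"claw":1},{"dx":-0.1,"dy":-0.06,"claw":1},{"dx":-0.1,"dy":-0.06,"claw":1},{"dx":-0.1,"dy":-0.06,"claw":1},{"dx":-0.1,"dy":-0.06,"claw":1}]'
```

```text
clock: 0.62
tcp_pos: [0.3311, 0.4513, 0.2311]
orientation: [-0.0, 0.192, 0.981, -0.0]
wrist_force: [0.8, 0.6, -0.1]
opening: 1.0
grasp_force: 0.0invalid input
```

```bash
python3 -m pendant '[{"dx":-0.117,"dy":-0.07,"dz":0,"wx":0,"wy":0,"wz":0,"claw":1},{"dx":-0.117,"dy":-0.07,"dz":0,"wx":0,"wy":0,"wz":0,"claw":1},{"dx":-0.117,"dy":-0.07,"dz":0,"wx":0,"wy":0,"wz":0,"claw":1},{"dx":-0.117,"dy":-0.07,"dz":0,"wx":0,"wy":0,"wz":0,"claw":1},{"dx":-0.117,"dy":-0.07,"dz":0,"wx":0,"wy":0,"wz":0,"claw":1}]' >/dev/null;  python3 -m pendant '[{"dx":-0.117,"dy":-0.07,"dz":0,"wx":0,"wy":0,"wz":0,"claw":1},{"dx":-0.117,"dy":-0.07,"dz":0,"wx":0,"wy":0,"wz":0,"claw":1},{"dx":-0.117,"dy":-0.07,"dz":0,"wx":0,"wy":0,"wz":0,"claw":1},{"dx":-0.117,"dy":-0.07,"dz":0,"wx":0,"wy":0,"wz":0,"claw":1},{"dx":-0.117,"dy":-0.07,"dz":0,"wx":0,"wy":0,"wz":0,"claw":1}]' >/dev/null;  python3 -m pendant '[{"dx":0,"dy":0,"dz":0,"wx":0,"wy":0,"wz":-0.0357,"claw":1},{"dx":0,"dy":0,"dz":0,"wx":0,"wy":0,"wz":-0.0357,"claw":1},{"dx":0,"dy":0,"dz":0,"wx":0,"wy":0,"wz":-0.0357,"claw":1},{"dx":0,"dy":0,"dz":0,"wx":0,"wy":0,"wz":-0.0357,"claw":1},{"dx":0,"dy":0,"dz":0,"wx":0,"wy":0,"wz":0,"claw":1}]'; python3 - <<'E'
from util import *
W=cam('wrist'); im=get_image('wrist'); np.save('w1.npy',W,allow_pickle=True); cv2.imwrite('pics/w1r.png',im[:,:,::-1]); cv2.imwrite('pics/w1b.png',cv2.resize(im[:,:,::-1],(800,600),interpolation=cv2.INTER_CUBIC))
print(get_state()['qpos'])
E
```

```text
clock: 1.87
tcp_pos: [0.5761, 0.1252, 0.231]
orientation: [-0.0, -0.031, 1.0, 0.0]
wrist_force: [0.5, -0.1, -0.4]
opening: 0.997
grasp_force: 0.0
[ 2.47366165e-02  4.79889445e-01  1.52401059e+00  1.07696793e-05
  1.13810009e+00 -1.60438928e+00]
```

View pics/w1b.png

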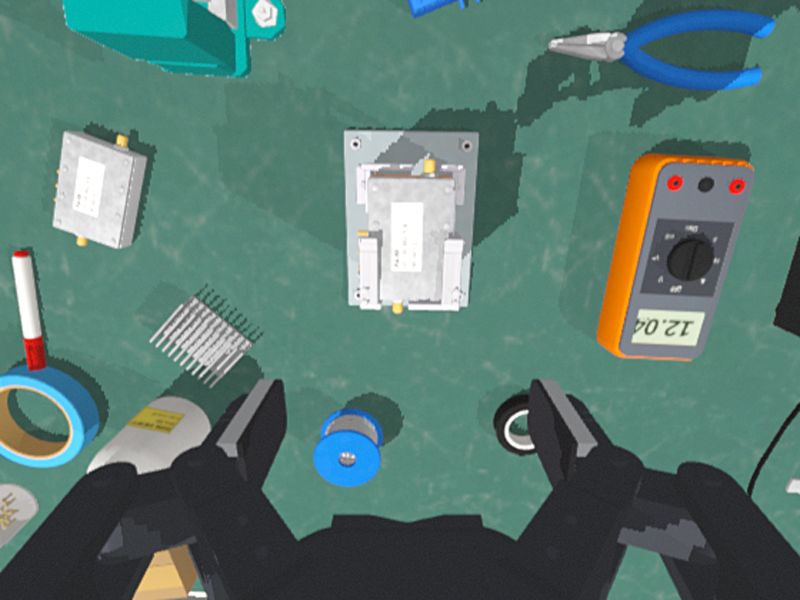

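The magazine is at the centre, with the lid of module_in between x=368 and 455, its tail edge at y≈178, and its pins to the image left (world −y). Loose module 1 is at (100,190). Next I'll measure the magazine from edges.

```bash
python3 - <<'E'
from util import *
np.set_printoptions(precision=4,suppress=True)
W=np.load('w1.npy',allow_pickle=True).item()
g=cv2.cvtColor(cv2.imread('pics/w1r.png'),cv2.COLOR_BGR2GRAY).astype(float)
def sub(p,i):
    a,b,c=abs(p[i-1]),abs(p[i]),abs(p[i+1]); return i+.5*(a-c)/(a-2*b+c)
def prof(p,lo,k=6):
    d=np.zeros_like(p); d[1:-1]=(p[2:]-p[:-2])/2
    ix=[i for i in range(2,len(p)-2) if abs(d[i])>=abs(d[i-1]) and abs(d[i])>abs(d[i+1]) and abs(d[i])>k]
    return [(round(lo+sub(d,i),1),round(d[i])) for i in ix]
for r0,r1 in ((98,108),(128,134),(135,141),(142,148),(149,155),(156,162),(172,180),(184,192),(196,204)):
    print(r0,r1,prof(g[r0:r1].mean(0)[238:338],238))
for c0,c1 in ((262,270),(285,295),(310,316)):
    print('col',c0,prof(g[88:220,c0:c1].mean(1),88))
E
```

```text
98 108 [(np.float64(240.2), 54), (np.float64(245.0), 10), (np.float64(247.1), -26), (np.float64(249.8), 22), (np.float64(252.8), 10), (np.float64(271.6), -11), (np.float64(277.7), -7), (np.float64(320.5), -7), (np.float64(322.9), 13), (np.float64(325.2), -17), (np.float64(327.8), 19), (np.float64(330.0), -9), (np.float64(334.5), -35)]
128 134 [(np.float64(241.2), 51), (np.float64(249.4), 22), (np.float64(254.1), -11), (np.float64(257.2), -10), (np.float64(262.9), -6), (np.float64(316.9), -24), (np.float64(318.7), 6), (np.float64(324.6), -22), (np.float64(332.7), -42)]
135 141 [(np.float64(241.2), 55), (np.float64(249.6), 26), (np.float64(256.9), -17), (np.float64(317.7), -16), (np.float64(324.4), -20), (np.float64(332.1), -38)]
142 148 [(np.float64(241.4), 47), (np.float64(255.1), 24), (np.float64(256.8), -14), (np.float64(273.2), 20), (np.float64(296.0), -17), (np.float64(317.9), -29), (np.float64(331.7), -43)]
149 155 [(np.float64(241.8), 47), (np.float64(257.9), 11), (np.float64(273.2), 17), (np.float64(295.6), -22), (np.float64(317.9), -25), (np.float64(331.3), -38)]
156 162 [(np
[... 1616 characters left out ...]
 -15), (np.float64(211.9), 13), (np.float64(216.2), -38)]
col 285 [(np.float64(91.4), 31), (np.float64(111.2), 6), (np.float64(114.3), 25), (np.float64(117.0), -9), (np.float64(122.1), -23), (np.float64(124.7), 38), (np.float64(141.2), 18), (np.float64(189.8), -16), (np.float64(209.8), -36), (np.float64(212.3), 44), (np.float64(216.5), -56)]
col 310 [(np.float64(91.9), 37), (np.float64(111.9), -6), (np.float64(114.9), 43), (np.float64(118.8), -26), (np.float64(124.8), 31), (np.float64(131.1), 6), (np.float64(133.9), -8), (np.float64(156.7), 9), (np.float64(161.7), -13), (np.float64(167.6), 28), (np.float64(175.5), -7), (np.float64(177.6), 6), (np.float64(213.0), 8), (np.float64(216.8), -67)]
```

```bash
python3 - <<'E'
import cv2
a=cv2.imread('pics/w1r.png'); cv2.imwrite('pics/w1z.png',cv2.resize(a[85:220,236:340],None,fx=4.4,fy=4.4,interpolation=cv2.INTER_CUBIC))
E
```

```text
(no output)
```

View pics/w1z.png

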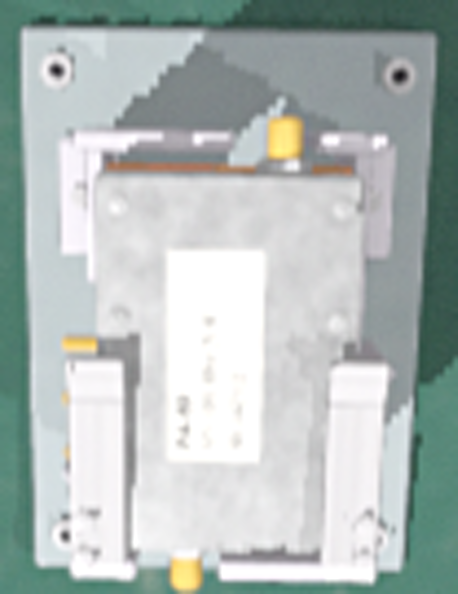

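```bash
python3 - <<'E'
from util import *
np.set_printoptions(precision=4,suppress=True)
W=np.load('w1.npy',allow_pickle=True).item()
P=lambda u,v,z: onz(W,(u,v),z)
hd=lambda a,b: np.arctan2(b[1]-a[1],b[0]-a[0])
l=P(240.2,103,.008),P(243.3,200,.008); r=P(334.5,103,.008),P(329.3,176,.008); r2=P(332.7,131,.008)
t=P(266,91.1,.008),P(313,91.9,.008); b=P(266,216.2,.008),P(313,216.8,.008)
print('plate yaw',hd(*l),hd(*r),hd(t[1],t[0])+np.pi/2,hd(b[1],b[0])+np.pi/2,'len',np.linalg.norm((t[0]+t[1]-b[0]-b[1])/2),'w',np.linalg.norm(l[0]-r[0]))
ri=P(263.7,176,.109),P(263.9,200,.109); le=P(310.6,176,.109),P(309.5,200,.109)
print('lip yaw',hd(*ri),hd(*le),'w',le[0]-ri[0],'mids',(le[0]+ri[0])/2,(le[1]+ri[1])/2)
si=P(266,118.1,.09),P(313,118.8,.09); so=P(266,114.2,.09),P(313,114.9,.09)
print('sill',si,so,hd(si[1],si[0])+np.pi/2)
re=P(290,212.2,.109); print('rear inner top ~',P(290,209.8,.105),re,P(290,216.5,.109))
print('tail edge',P(266,124.2,.105),P(313,124.8,.105))
rm=P(318.0,145,.105),P(318.0,152,.105),P(256.9,138,.105),P(256.8,145,.105);print('mod edges',rm)
c=(t[0]+t[1]+b[0]+b[1])/4; print('plate ctr x',c, 'y from l,r', (l[0]+r[0])/2)
E
```

```text
plate yaw 0.05029037275578879 0.04082867522006825 0.04744519217848575 0.050043335462254035 len 0.15304413440422523 w 0.1099575723074977
lip yaw 0.04950575308093672 0.045976812597363824 w [-0.0027  0.0426  0.    ] mids [0.5512 0.126  0.109 ] [0.574 0.127 0.109]
sill (array([0.5026, 0.1034, 0.09  ]), array([0.5004, 0.1466, 0.09  ])) (array([0.4991, 0.1033, 0.09  ]), array([0.497 , 0.1462, 0.09  ])) 0.049106491122372864
rear inner top ~ [0.5848 0.131  0.105 ] [0.5858 0.131  0.109 ] [0.5902 0.1313 0.109 ]
tail edge [0.5073 0.1045 0.105 ] [0.5052 0.1456 0.105 ]
mod edges (array([0.5222, 0.1517, 0.105 ]), array([0.5284, 0.1523, 0.105 ]), array([0.5196, 0.097 , 0.105 ]), array([0.5257, 0.0971, 0.105 ]))
plate ctr x [0.5499 0.1296 0.008 ] y from l,r [0.4862 0.1227 0.008 ]
```

```bash
python3 -m pendant '[{"dx":0.029,"dy":-0.1223,"dz":0,"wx":0,"wy":0,"wz":0,"claw":1},{"dx":0.029,"dy":-0.1223,"dz":0,"wx":0,"wy":0,"wz":0,"claw":1},{"dx":0.029,"dy":-0.1223,"dz":0,"wx":0,"wy":0,"wz":0,"claw":1},{"dx":0.029,"dy":-0.1223,"dz":0,"wx":0,"wy":0,"wz":0,"claw":1},{"dx":0.029,"dy":-0.1223,"dz":0,"wx":0,"wy":0,"wz":0,"claw":1}]' >/dev/null;  python3 -m pendant '[{"dx":0.029,"dy":-0.1223,"dz":0,"wx":0,"wy":0,"wz":0,"claw":1},{"dx":0.029,"dy":-0.1223,"dz":0,"wx":0,"wy":0,"wz":0,"claw":1},{"dx":0,"dy":0,"dz":0.03,"wx":0,"wy":0,"wz":0.0367,"claw":1},{"dx":0,"dy":0,"dz":0.03,"wx":0,"wy":0,"wz":0.0367,"claw":1},{"dx":0,"dy":0,"dz":0.03,"wx":0,"wy":0,"wz":0.0367,"claw":1}]' >/dev/null;python3 -m pendant '[{"dx":0,"dy":0,"dz":0,"wx":0,"wy":0,"wz":0,"claw":1},{"dx":0,"dy":0,"dz":0,"wx":0,"wy":0,"wz":0,"claw":1},{"dx":0,"dy":0,"dz":0,"wx":0,"wy":0,"wz":0,"claw":1},{"dx":0,"dy":0,"dz":0,"wx":0,"wy":0,"wz":0,"claw":1},{"dx":0,"dy":0,"dz":0,"wx":0,"wy":0,"wz":0,"claw":1}]'; python3 - <<'E'
from util import *
W=cam('wrist'); im=get_image('wrist'); np.save('w2.npy',W,allow_pickle=True); cv2.imwrite('pics/w2r.png',im[:,:,::-1]); cv2.imwrite('pics/w2b.png',cv2.resize(im[:,:,::-1],(800,600),interpolation=cv2.INTER_CUBIC))
E
```

```text
clock: 3.17
tcp_pos: [0.5314, -0.1345, 0.2049]
orientation: [0.001, 0.141, 0.99, -0.0]
wrist_force: [0.0, -0.6, 0.4]
opening: 1.003
grasp_force: 0.0
```

View pics/w2b.png

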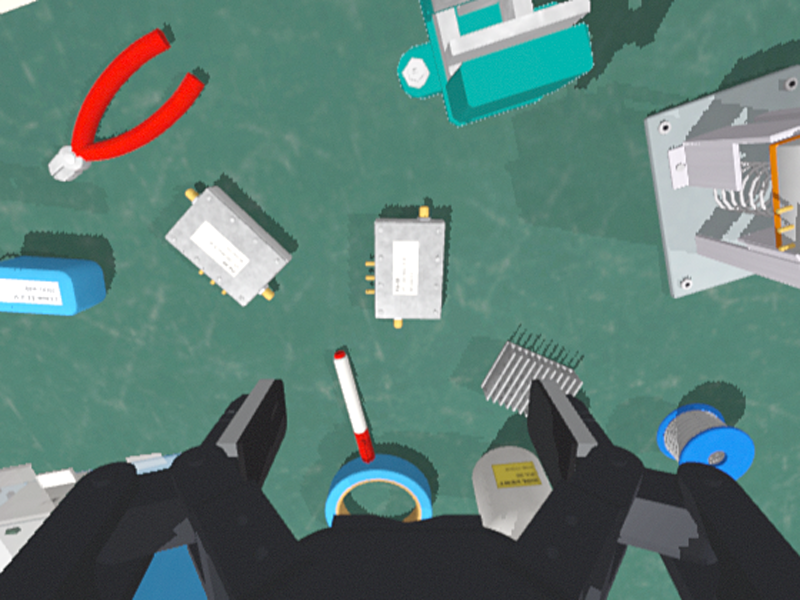

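Module 1 is at about (410,268) with its pins to the left and its nose down in the image. Module 2 is at about (228,245) with its pins at lower left and its nose at lower right, and the marker and heat sink are clear of both. Now I'll fit rectangles.

```bash
python3 - <<'E'
from util import *
np.set_printoptions(precision=4,suppress=True)
W=np.load('w2.npy',allow_pickle=True).item()
im=cv2.imread('pics/w2r.png'); hsv=cv2.cvtColor(im,cv2.COLOR_BGR2HSV)
m=((hsv[...,1]<45)&(hsv[...,2]>110)).astype(np.uint8)*255
m=cv2.morphologyEx(m,cv2.MORPH_OPEN,np.ones((5,5)))
for n,(u,v) in (('m1',(287,188)),('m2',(160,171))):
    k,lab,st,ce=cv2.connectedComponentsWithStats(m); 
    cs=[c for c in cv2.findContours(m,cv2.RETR_EXTERNAL,cv2.CHAIN_APPROX_NONE)[0] if cv2.pointPolygonTest(c,(u,v),False)>0]
    c=cs[0][:,0].astype(float)
    X=np.array([onz(W,p,.02)[:2] for p in c])
    r=cv2.minAreaRect((X*1000).astype(np.float32)); print(n,r, 'area rect px',cv2.minAreaRect(cs[0]))
    print(cv2.boxPoints(r))
print('cam',W['p'])
E
```

```text
m1 ((536.1220092773438, -134.324462890625), (55.08664321899414, 82.92044067382812), 72.83704376220703) area rect px ((286.5, 188.0), (70.0, 49.0), 90.0)
[[ 488.3802 -148.4068]
 [ 567.6082 -172.8758]
 [ 583.8638 -120.2422]
 [ 504.6358  -95.7731]]
m2 ((478.5266418457031, -265.00921630859375), (83.27072143554688, 61.79560470581055), 27.667314529418945) area rect px ((159.0931396484375, 172.01507568359375), (78.98466491699219, 51.92365264892578), 42.87890625)
[[ 427.3049 -256.9771]
 [ 455.9989 -311.7069]
 [ 529.7484 -273.0413]
 [ 501.0544 -218.3115]]
cam [ 0.4538 -0.1118  0.3477]
```

```bash
python3 -m pendant '[{"dx":0.044,"dy":0.005,"dz":0.03,"wx":0,"wy":0,"wz":0.0053,"claw":1},{"dx":0,"dy":0,"dz":0.13,"wx":0,"wy":0,"wz":0,"claw":1},{"dx":0,"dy":0,"dz":0.13,"wx":0,"wy":0,"wz":0,"claw":1},{"dx":0,"dy":0,"dz":0.13,"wx":0,"wy":0,"wz":0,"claw":1},{"dx":0,"dy":0,"dz":0.13,"wx":0,"wy":0,"wz":0,"claw":1}]' ;  python3 -m pendant '[{"dx":0,"dy":0,"dz":0.09,"wx":0,"wy":0,"wz":0,"claw":1},{"dx":0,"dy":0,"dz":0.043,"wx":0,"wy":0,"wz":0,"claw":1},{"dx":0,"dy":0,"dz":0,"wx":0,"wy":0,"wz":0,"claw":1},{"dx":0,"dy":0,"dz":0,"wx":0,"wy":0,"wz":0,"claw":0.8},{"dx":0,"dy":0,"dz":0,"wx":0,"wy":0,"wz":0,"claw":0.5}]';python3 -m pendant '[{"dx":0,"dy":0,"dz":0,"wx":0,"wy":0,"wz":0,"claw":0.5},{"dx":0,"dy":0,"dz":0,"wx":0,"wy":0,"wz":0,"claw":0.5},{"dx":0,"dy":0,"dz":0,"wx":0,"wy":0,"wz":0,"claw":0.5},{"dx":0,"dy":0,"dz":0,"wx":0,"wy":0,"wz":0,"claw":0.5},{"dx":0,"dy":0,"dz":0,"wx":0,"wy":0,"wz":0,"claw":0.5}]' 100
```

```text
clock: 3.63
tcp_pos: [0.5195, -0.1297, 0.0386]
orientation: [0.001, 0.15, 0.989, -0.0]
wrist_force: [0.9, -0.7, 0.2]
opening: 1.002
grasp_force: 0.0
clock: 4.05
tcp_pos: [0.5198, -0.1299, 0.0004]
orientation: [0.001, 0.15, 0.989, -0.0]
wrist_force: [0.3, 0.0, 0.5]
opening: 0.747
grasp_force: 0.0
clock: 4.47
tcp_pos: [0.5201, -0.13, 0.0016]
orientation: [0.002, 0.15, 0.989, -0.001]
wrist_force: [-0.9, 0.4, 6.8]
opening: 0.62
grasp_force: 106.2
```

Module 1 is held at about 106 N with an opening of 0.62. I'll lift it, turn it to the magazine's yaw, carry it over and tilt it.

```bash
python3 -m pendant '[{"dx":0,"dy":0,"dz":-0.06,"wx":0,"wy":0,"wz":0,"claw":0.5},{"dx":0,"dy":0,"dz":-0.13,"wx":0,"wy":0,"wz":0,"claw":0.5},{"dx":0,"dy":0,"dz":-0.13,"wx":0,"wy":0,"wz":0,"claw":0.5},{"dx":0,"dy":0,"dz":-0.13,"wx":0,"wy":0,"wz":0,"claw":0.5},{"dx":0,"dy":0,"dz":-0.13,"wx":0,"wy":0,"wz":0,"claw":0.5}]' 110;  python3 -m pendant '[{"dx":0,"dy":0,"dz":-0.08,"wx":0,"wy":0,"wz":-0.037,"claw":0.5},{"dx":0,"dy":0,"dz":0,"wx":0,"wy":0,"wz":-0.037,"claw":0.5},{"dx":0,"dy":0,"dz":0,"wx":0,"wy":0,"wz":-0.037,"claw":0.5},{"dx":0.0159,"dy":0.121,"dz":0,"wx":0,"wy":0,"wz":0,"claw":0.5},{"dx":0.0159,"dy":0.121,"dz":0,"wx":0,"wy":0,"wz":0,"claw":0.5}]' >/dev/null;python3 -m pendant '[{"dx":0.0159,"dy":0.121,"dz":0,"wx":0,"wy":0,"wz":0,"claw":0.5},{"dx":0.0159,"dy":0.121,"dz":0,"wx":0,"wy":0,"wz":0,"claw":0.5},{"dx":0.0159,"dy":0.121,"dz":0,"wx":0,"wy":0,"wz":0,"claw":0.5},{"dx":0.0159,"dy":0.121,"dz":0,"wx":0,"wy":0,"wz":0,"claw":0.5},{"dx":0.0159,"dy":0.121,"dz":0,"wx":0,"wy":0,"wz":0,"claw":0.5}]'; python3 -m pendant '[{"dx":0,"dy":0,"dz":0,"wx":0,"wy":0.035,"wz":0,"claw":0.5},{"dx":0,"dy":0,"dz":0,"wx":0,"wy":0.035,"wz":0,"claw":0.5},{"dx":0,"dy":0,"dz":0,"wx":0,"wy":0,"wz":0,"claw":0.5},{"dx":0,"dy":0,"dz":0,"wx":0,"wy":0,"wz":0,"claw":0.5},{"dx":0,"dy":0,"dz":0,"wx":0,"wy":0,"wz":0,"claw":0.5}]'
cat > st.py <<'E'
from util import *
np.set_printoptions(precision=4,suppress=True)
def rep(d=.019,h=.0016,o=(.5436,.1255),yaw=.048):
    T,Rt,s=tool(); M=R.from_euler('z',yaw).as_matrix(); o=np.r_[o,0]
    t=M.T@(T-o); A=M.T@Rt; n=-A[:,0]; u=-A[:,2]
    N=t+n*(d+.04)-u*h
    print('clk',s['clock'],'TCP',t*1e3,'tilt',-np.arcsin(n[2]),'yawerr',np.arctan2(n[1],n[0]),'roll',A[2,1])
    print('nose bottom',N*1e3,'top',(N+.02*u)*1e3,'under@-46',(N[2]-n[2]/n[0]*(-N[0]-.046)*-1)*1e3, 'tail x',(N-.08*n)[0]*1e3,'mid',(N-.04*n+.01*u)*1e3)
    print('F mag',M.T@s['wrist_force'],'tq',s['torque'],'grip',s['grasp_force'],s['opening'])
    return t,A,s
if __name__=='__main__': rep()
E
python3 st.py; python3 - <<'E'
from util import *
W=cam('wrist'); im=get_image('wrist'); np.save('w3.npy',W,allow_pickle=True); cv2.imwrite('pics/w3r.png',im[:,:,::-1]); cv2.imwrite('pics/w3b.png',cv2.resize(im[:,:,::-1],(800,600),interpolation=cv2.INTER_CUBIC))
E
```

```text
clock: 4.88
tcp_pos: [0.5182, -0.1292, 0.1759]
orientation: [0.0, 0.15, 0.989, -0.0]
wrist_force: [0.9, -0.8, -2.2]
opening: 0.612
grasp_force: 116.9
clock: 5.72
tcp_pos: [0.4725, 0.1243, 0.1982]
orientation: [0.001, -0.023, 1.0, 0.0]
wrist_force: [0.6, -0.6, -2.7]
opening: 0.613
grasp_force: 117.1
clock: 6.13
tcp_pos: [0.4725, 0.1225, 0.1974]
orientation: [-0.109, -0.023, 0.994, -0.003]
wrist_force: [-0.7, -0.6, -1.5]
opening: 0.611
grasp_force: 117.1
clk 6.1333 TCP [-71.2106   0.3888 197.4455] tilt 0.21919653943199813 yawerr -0.0015045201915323192 roll 3.716671335074906e-05
nose bottom [-13.9703   0.3027 183.0545] top [ -9.6214   0.2954 202.5759] under@-46 190.18991700606242 tail x -92.05601952928416 mid [-50.8387   0.3578 201.513 ]
F mag [-0.7135 -0.5778 -1.4607] tq [ 0.0639 -0.1022 -0.0024] grip 117.12805509567261 0.6106856855766238
```

View pics/w3b.png

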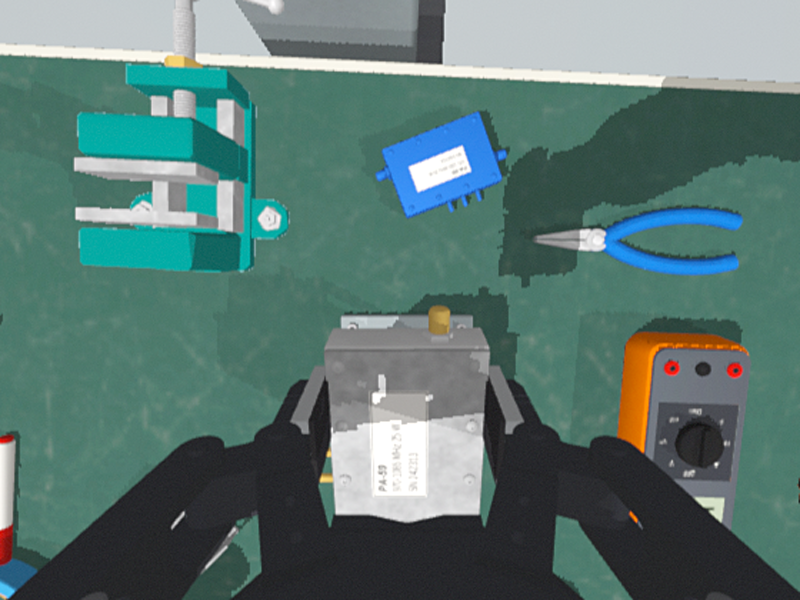

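The wrist view shows the module held squarely: tail top edge from (326,352) to (487,350), pins to the left. I'll measure the real grip offset from that edge.

```bash
python3 - <<'E'
from util import *
np.set_printoptions(precision=4,suppress=True)
W=np.load('w3.npy',allow_pickle=True).item(); T,Rt,s=tool()
g=cv2.cvtColor(cv2.imread('pics/w3r.png'),cv2.COLOR_BGR2GRAY).astype(float)
for c0 in (240,265,315):
    p=g[225:260,c0:c0+12].mean(1); print(np.round(p).astype(int))
for zt in (-.0184,):
    for uv in ((228.5,246),(340.5,245)):
        p,d=ray(W,uv); p=Rt.T@(p-T); d=Rt.T@d; print(p+d*(zt-p[2])/d[2])
E
```

```text
[188 171 185 196 172 135 126 128 129 130 130 131 132 132 133 134 135 142
 144 123 104 118 126 126 124 125 123 122 120 120 120 120 119 118 119]
[193 188 185 177 151 131 126 128 130 130 130 130 131 131 132 133 134 142
 145 126 105 116 124 124 124 125 125 124 124 124 124 123 122 123 122]
[137 133 142 148 135 124 127 129 133 137 137 135 131 131 133 134 136 144
 140 115 106 116 121 121 121 123 123 123 123 123 123 122 122 123 122]
[ 0.0211 -0.0258 -0.0184]
[ 0.0217  0.026  -0.0184]
```

```bash
python3 - <<'E'
from util import *
g=cv2.cvtColor(cv2.imread('pics/w3r.png'),cv2.COLOR_BGR2GRAY).astype(float)
for r in (232,240,248,252):
    p=g[r:r+3].mean(0).astype(int); print(r,p[222:240],p[330:350])
W=np.load('w3.npy',allow_pickle=True).item(); T,Rt,s=tool()
for x in (.019,.021,.023):
  for h in (.0016,.006):
    print(x,h,[np.round(proj(W,T+Rt@np.array([x,y,h-z])),1) for y in (-.0275,.0275) for z in (0,.02)])
E
```

```text
232 [101 100 101 100 103 107 109 114 111 119 130 130 131 130 129 130 129 128] [128 128 128 128 128 128 130 126  92  67  66  69  70  69  67  69  69  68
  67  69]
240 [100 100 100  99  98 112 134 140 139 139 138 139 139 138 138 138 138 138] [137 136 138 142 142 138 137 137 138 145 145 129  82  70  70  73  73  73
  73  72]
248 [ 99 100  99  98 101 118 120 122 122 122 122 122 121 120 119 118 120 121] [147 152 152 152 153 153 155 156 158 158 160 162 143  74  65  69  70  69
  72  69]
252 [101 101 100  99 100 118 130 132 131 129 127 128 130 134 133 130 129 125] [124 125 127 126 128 136 155 158 157 157 157 158 112  65  65  68  68  67
  69  69]
0.019 0.0016 [array([232.4, 233.2]), array([225.2, 250.1]), array([336.3, 233.4]), array([343.5, 250.3])]
0.019 0.006 [array([233.8, 230. ]), array([226.9, 246. ]), array([335. , 230.2]), array([341.7, 246.2])]
0.021 0.0016 [array([232.2, 229.7]), array([224.9, 246.2]), array([336.5, 229.9]), array([343.7, 246.4])]
0.021 0.006 [array([233.6, 226.6]), array([226.7, 242.2]), array([335.2, 226.8]), array([342. , 242.4])]
0.023 0.0016 [array([232. , 226.2]), array([224.6, 242.2]), array([336.8, 226.4]), array([344. , 242.4])]
0.023 0.006 [array([233.4, 223.2]), array([226.4, 238.3]), array([335.4, 223.3]), array([342.2, 238.5])]
```

```bash
sed -i 's/d=.019,h=.0016/d=.0195,h=.003/' st.py; python3 -m pendant '[{"dx":-0.0268,"dy":0,"dz":0.1067,"wx":0,"wy":0,"wz":0,"claw":0.5},{"dx":-0.0268,"dy":0,"dz":0.1067,"wx":0,"wy":0,"wz":0,"claw":0.5},{"dx":-0.0027,"dy":0,"dz":0.012,"wx":0,"wy":0,"wz":0,"claw":0.5},{"dx":-0.0027,"dy":0,"dz":0.012,"wx":0,"wy":0,"wz":0,"claw":0.5},{"dx":-0.0027,"dy":0,"dz":0.012,"wx":0,"wy":0,"wz":0,"claw":0.5}]' >/dev/null; python3 st.py;  python3 -m pendant '[{"dx":-0.0027,"dy":0,"dz":0.012,"wx":0,"wy":0,"wz":0,"claw":0.5},{"dx":-0.0027,"dy":0,"dz":0.012,"wx":0,"wy":0,"wz":0,"claw":0.5},{"dx":0,"dy":0,"dz":0,"wx":0,"wy":0,"wz":0,"claw":0.5},{"dx":0,"dy":0,"dz":0,"wx":0,"wy":0,"wz":0,"claw":0.5},{"dx":0,"dy":0,"dz":0,"wx":0,"wy":0,"wz":0,"claw":0.5}]' >/dev/null; python3 st.py
```

```text
clk 6.6 TCP [-68.449    0.3455 121.1471] tilt 0.2188511179047657 yawerr -0.0016220245871960053 roll -8.01732241283593e-06
nose bottom [-11.0197   0.2523 105.3007] top [ -6.6775   0.2454 124.8237] under@-46 113.08084157000582 tail x -89.11137047448993 mid [-47.8944   0.3122 123.7465]
F mag [-0.0535  0.194  -1.8659] tq [ 0.0099 -0.1795 -0.0622] grip 117.04115867614746 0.6149736725459992
clk 7.0167 TCP [-68.0255   0.4267 115.4728] tilt 0.2177622109962842 yawerr -0.0009653706904282515 roll -0.0005441965066987317
nose bottom [-10.5789   0.3696  99.6889] top [ -6.258    0.3766 119.2166] under@-46 107.52657829818011 tail x -88.68950327251247 mid [-47.4737   0.4108 118.0946]
F mag [-2.624  -0.7826  8.0587] tq [-0.1311  0.2371 -0.0148] grip 118.16231846809387 0.6147875646757134
```

```bash
python3 -m pendant '[{"dx":-0.0027,"dy":0,"dz":0.012,"wx":0,"wy":0,"wz":0,"claw":0.5},{"dx":-0.0027,"dy":0,"dz":0.012,"wx":0,"wy":0,"wz":0,"claw":0.5},{"dx":-0.0027,"dy":0,"dz":0.012,"wx":0,"wy":0,"wz":0,"claw":0.5},{"dx":-0.0027,"dy":0,"dz":0.011,"wx":0,"wy":0,"wz":0,"claw":0.5},{"dx":0,"dy":0,"dz":0,"wx":0,"wy":0,"wz":0,"claw":0.5}]' >/dev/null; python3 st.py;  python3 - <<'E'
from util import *
im=get_image('scene'); im2=get_image('side');W=cam('wrist');im3=get_image('wrist'); cv2.imwrite('pics/w4r.png',im3[:,:,::-1]);np.save('w4.npy',W,allow_pickle=True)
f=lambda i,x,y,w,h:cv2.resize(i[y:y+h,x:x+w,::-1],(400,300),interpolation=cv2.INTER_CUBIC)
cv2.imwrite('pics/v4.png',np.hstack([f(im,195,140,120,90),f(im2,213,190,120,90)]))
E
```

```text
clk 7.4333 TCP [-68.0877   0.4138 100.8244] tilt 0.21810724479702487 yawerr -0.0009488773176518526 roll -0.000542806379654188
nose bottom [-10.6465   0.3577  85.0207] top [ -6.3188   0.3647 104.5469] under@-46 92.85619349034133 tail x -88.75115189686304 mid [-47.535    0.3982 103.4391]
F mag [-3.659  -0.5082  9.0563] tq [-0.179   0.2654 -0.0371] grip 118.25866341590881 0.6122213729503106
```

View pics/v4.png

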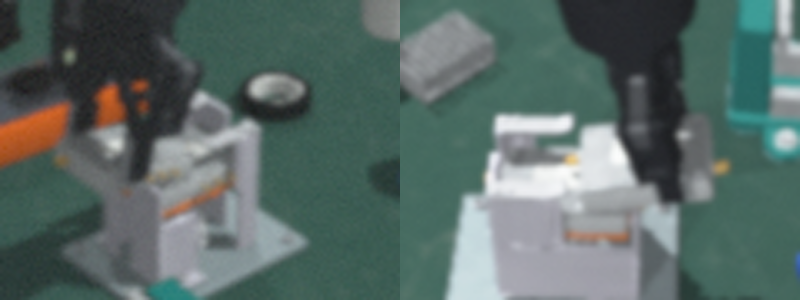

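The module's nose is pressing the old one down ahead of the lips, at about 11 N. I'll slide it in along its own axis.

```bash
python3 -m pendant '[{"dx":-0.013,"dy":0,"dz":0,"wx":0,"wy":0,"wz":0,"claw":0.5},{"dx":-0.013,"dy":0,"dz":0,"wx":0,"wy":0,"wz":0,"claw":0.5},{"dx":-0.013,"dy":0,"dz":0,"wx":0,"wy":0,"wz":0,"claw":0.5},{"dx":-0.013,"dy":0,"dz":0,"wx":0,"wy":0,"wz":0,"claw":0.5},{"dx":-0.013,"dy":0,"dz":0,"wx":0,"wy":0,"wz":0,"claw":0.5}]' >/dev/null; python3 st.py
```

```text
clk 8.0 TCP [-51.3824   0.8089  96.9357] tilt 0.22359132674232401 yawerr -0.0006258440247657736 roll -1.7542554756890327e-05
nose bottom [ 5.9713  0.773  80.8173] top [ 10.4059   0.7705 100.3194] under@-46 92.63517950731075 tail x -72.03732632431583 mid [-30.8157   0.7962  99.4377]
F mag [-6.4492  0.1929  9.5696] tq [-0.0437  0.8291 -0.0244] grip 118.32868337631226 0.6131558780873181
```

```bash
python3 -m pendant '[{"dx":-0.013,"dy":0,"dz":0,"wx":0,"wy":0,"wz":0,"claw":0.5},{"dx":-0.013,"dy":0,"dz":0,"wx":0,"wy":0,"wz":0,"claw":0.5},{"dx":-0.013,"dy":0,"dz":0,"wx":0,"wy":0,"wz":0,"claw":0.5},{"dx":0,"dy":0,"dz":0,"wx":0,"wy":0,"wz":0,"claw":0.5},{"dx":0,"dy":0,"dz":0,"wx":0,"wy":0,"wz":0,"claw":0.5}]' >/dev/null; python3 st.py
```

```text
clk 8.4167 TCP [-38.7974   0.7626  94.432 ] tilt 0.22089870506280562 yawerr -0.0007012652551856643 roll 5.772715396322284e-06
nose bottom [18.5994  0.7223 78.4681] top [22.9816  0.7191 97.9821] under@-46 92.97472877278281 tail x -59.456615635408085 mid [-18.2375   0.7481  96.9893]
F mag [-5.5093 -0.3348 10.0304] tq [-0.0361  0.5824 -0.0416] grip 118.33366870880127 0.6129948593566851
```

```bash
python3 -m pendant '[{"dx":-0.013,"dy":0,"dz":0,"wx":0,"wy":0,"wz":0,"claw":0.5},{"dx":-0.013,"dy":0,"dz":0,"wx":0,"wy":0,"wz":0,"claw":0.5},{"dx":-0.013,"dy":0,"dz":0,"wx":0,"wy":0,"wz":0,"claw":0.5},{"dx":-0.013,"dy":0,"dz":0,"wx":0,"wy":0,"wz":0,"claw":0.5},{"dx":0,"dy":0,"dz":0,"wx":0,"wy":0,"wz":0,"claw":0.5}]' >/dev/null; python3 st.py; python3 -m pendant '[{"dx":-0.003,"dy":0,"dz":0,"wx":0,"wy":0,"wz":0,"claw":0.5},{"dx":-0.003,"dy":0,"dz":0,"wx":0,"wy":0,"wz":0,"claw":0.5},{"dx":-0.003,"dy":0,"dz":0,"wx":0,"wy":0,"wz":0,"claw":0.5},{"dx":0,"dy":0,"dz":0,"wx":0,"wy":0,"wz":0,"claw":0.5},{"dx":0,"dy":0,"dz":0,"wx":0,"wy":0,"wz":0,"claw":0.5}]' >/dev/null; python3 st.py
```

```text
clk 8.8333 TCP [-23.4957   0.7625  91.1383] tilt 0.2212802170830871 yawerr -0.0007271939611070304 roll 5.064758674959684e-05
nose bottom [33.8951  0.7209 75.1524] top [38.2846  0.7167 94.6648] under@-46 93.12596826487612 tail x -44.15430154761348 mid [-2.9348  0.7472 93.6878]
F mag [-4.76    0.5784  9.9924] tq [-0.0216  0.6937 -0.0799] grip 118.33644390106201 0.6123594132300346
clk 9.25 TCP [-21.8766   0.7957  90.7578] tilt 0.22278909646339662 yawerr -0.0006117644049609023 roll -1.6010281085249153e-05
nose bottom [35.49    0.7606 74.6854] top [39.909   0.7582 94.1911] under@-46 93.14696436856579 tail x -42.53275912722331 mid [-1.3119  0.7833 93.2763]
F mag [-6.2973  0.4693 11.1814] tq [-0.0392  0.8521  0.0376] grip 118.34251642227173 0.6102651091784862
```

```bash
python3 -m pendant '[{"dx":-0.003,"dy":0,"dz":0,"wx":0,"wy":0,"wz":0,"claw":0.5},{"dx":-0.003,"dy":0,"dz":0,"wx":0,"wy":0,"wz":0,"claw":0.5},{"dx":0,"dy":0,"dz":0,"wx":0,"wy":0,"wz":0,"claw":0.5},{"dx":0,"dy":0,"dz":0,"wx":0,"wy":0,"wz":0,"claw":0.5},{"dx":0,"dy":0,"dz":0,"wx":0,"wy":0,"wz":0,"claw":0.5}]' >/dev/null; python3 st.py; python3 -m pendant '[{"dx":-0.003,"dy":0,"dz":0,"wx":0,"wy":0,"wz":0,"claw":0.5},{"dx":-0.003,"dy":0,"dz":0,"wx":0,"wy":0,"wz":0,"claw":0.5},{"dx":0,"dy":0,"dz":0,"wx":0,"wy":0,"wz":0,"claw":0.5},{"dx":0,"dy":0,"dz":0,"wx":0,"wy":0,"wz":0,"claw":0.5},{"dx":0,"dy":0,"dz":0,"wx":0,"wy":0,"wz":0,"claw":0.5}]' >/dev/null; python3 st.py
```

```text
clk 9.6667 TCP [-20.2875   0.8156  90.4949] tilt 0.22311614748089215 yawerr -0.0006182849492634514 roll -3.911996964889654e-06
nose bottom [37.0739  0.7801 74.4038] top [41.4992  0.7775 93.908 ] under@-46 93.25269086624024 tail x -40.94314067361396 mid [ 0.2781  0.8029 93.0067]
F mag [-7.0612  0.1119 12.0247] tq [-0.0043  0.8534 -0.0636] grip 118.36445689201355 0.6129790263772105
clk 10.0833 TCP [-18.6813   0.801   90.2094] tilt 0.22343119130241185 yawerr -0.0005329838483073944 roll -4.250816034756781e-05
nose bottom [38.675   0.7703 74.1002] top [43.1065  0.7688 93.603 ] under@-46 93.34044628646477 tail x -39.33644897960684 mid [ 1.885   0.7903 92.7147]
F mag [-6.9527 -0.3827 12.6079] tq [-0.0323  0.9672  0.0685] grip 118.44405770301819 0.6141547614381365
```

```bash
python3 -m pendant '[{"dx":-0.003,"dy":0,"dz":0,"wx":0,"wy":0,"wz":0,"claw":0.5},{"dx":0,"dy":0,"dz":0,"wx":0,"wy":0,"wz":0,"claw":0.5},{"dx":-0.003,"dy":0,"dz":0,"wx":0,"wy":0,"wz":0,"claw":0.5},{"dx":0,"dy":0,"dz":0,"wx":0,"wy":0,"wz":0,"claw":0.5},{"dx":0,"dy":0,"dz":0,"wx":0,"wy":0,"wz":0,"claw":0.5}]' >/dev/null; python3 st.py|grep -v nose; python3 -m pendant '[{"dx":-0.003,"dy":0,"dz":0,"wx":0,"wy":0,"wz":0,"claw":0.5},{"dx":0,"dy":0,"dz":0,"wx":0,"wy":0,"wz":0,"claw":0.5},{"dx":0,"dy":0,"dz":0,"wx":0,"wy":0,"wz":0,"claw":0.5},{"dx":0,"dy":0,"dz":0,"wx":0,"wy":0,"wz":0,"claw":0.5},{"dx":0,"dy":0,"dz":0,"wx":0,"wy":0,"wz":0,"claw":0.5}]' >/dev/null; python3 st.py
```

```text
clk 10.5 TCP [-18.0865   0.8177  89.9863] tilt 0.2260959860527143 yawerr -0.0004732208052883012 roll -0.00010062876240874567
F mag [-8.4181 -0.1863 15.0306] tq [-0.1582  1.2295  0.0241] grip 119.8908605449833 0.61179280836142
clk 10.9167 TCP [-18.0713   0.8205  89.9471] tilt 0.22798931799283811 yawerr -0.00046584819095992625 roll -0.0001492200820527728
nose bottom [39.2109  0.7933 73.5765] top [43.7313  0.7943 93.059 ] under@-46 93.34747689513453 tail x -38.71890616673026 mid [ 2.5062  0.812  92.3585]
F mag [-10.4566  -0.1788  15.7725] tq [-0.1268  1.4714  0.0391] grip 120.82052137004212 0.6153657907374234
```

It's against the rear wall: x stopped at −18.07 and the force is building. Now levelling, tail down.

```bash
python3 -m pendant '[{"dx":0,"dy":0,"dz":0.0015,"wx":0,"wy":-0.0175,"wz":0,"claw":0.5},{"dx":0,"dy":0,"dz":0.0015,"wx":0,"wy":-0.0175,"wz":0,"claw":0.5},{"dx":0,"dy":0,"dz":0.0015,"wx":0,"wy":-0.0175,"wz":0,"claw":0.5},{"dx":0,"dy":0,"dz":0,"wx":0,"wy":0,"wz":0,"claw":0.5},{"dx":0,"dy":0,"dz":0,"wx":0,"wy":0,"wz":0,"claw":0.5}]' >/dev/null; python3 st.py
```

```text
clk 11.3333 TCP [-16.1775   0.848   87.7377] tilt 0.056494801189768 yawerr -0.0005189332539492685 roll 3.059951791013911e-05
nose bottom [43.0582  0.8173 81.3829] top [ 44.1875   0.8161 101.3509] under@-46 86.41954196512252 tail x -36.814154379292354 mid [ 3.6867  0.8374 93.6255]
F mag [-7.429   0.5278 10.8013] tq [0.0294 0.6822 0.0073] grip 118.40363144874573 0.6105460526848662
```

```bash
python3 -m pendant '[{"dx":0,"dy":0,"dz":0.001,"wx":0,"wy":-0.009,"wz":0,"claw":0.5},{"dx":0,"dy":0,"dz":0,"wx":0,"wy":-0.009,"wz":0,"claw":0.5},{"dx":-0.003,"dy":0,"dz":0,"wx":0,"wy":0,"wz":0,"claw":0.5},{"dx":0,"dy":0,"dz":0,"wx":0,"wy":0,"wz":0,"claw":0.5},{"dx":0,"dy":0,"dz":0,"wx":0,"wy":0,"wz":0,"claw":0.5}]' >/dev/null; python3 st.py; python3 -m pendant '[{"dx":-0.003,"dy":0,"dz":0,"wx":0,"wy":0,"wz":0,"claw":0.5},{"dx":-0.003,"dy":0,"dz":0,"wx":0,"wy":0,"wz":0,"claw":0.5},{"dx":0,"dy":0,"dz":0,"wx":0,"wy":0,"wz":0,"claw":0.5},{"dx":0,"dy":0,"dz":0,"wx":0,"wy":0,"wz":0,"claw":0.5},{"dx":0,"dy":0,"dz":0,"wx":0,"wy":0,"wz":0,"claw":0.5}]' >/dev/null; python3 st.py
```

```text
clk 11.75 TCP [-15.305    0.8307  86.7813] tilt 0.0019093634598874184 yawerr -0.0005752841962390528 roll 6.0776466681755125e-05
nose bottom [44.1892  0.7967 83.6677] top [ 44.2274   0.7954 103.6677] under@-46 83.83992126066514 tail x -35.810653272544165 mid [ 4.2084  0.8191 93.7441]
F mag [-6.9296  0.3997  9.5678] tq [-0.081   0.9501  0.016 ] grip 118.36087703704834 0.6135993161559665
clk 12.1667 TCP [-15.326    0.8594  86.5996] tilt 0.005845940937260664 yawerr -0.0006993567254732323 roll 6.090436072257069e-05
nose bottom [44.1555  0.818  83.2518] top [ 44.2724   0.8167 103.2515] under@-46 83.77889259548218 tail x -35.84316215780793 mid [ 4.2146  0.8453 93.4855]
F mag [-9.3725 -1.143  11.6177] tq [-0.1548  1.3067 -0.0768] grip 118.70144963264465 0.6106530954669015
```

Level and against the wall. Now release and lift, then check against the earlier measurement of module_in from the same vantage point.

```bash
python3 -m pendant '[{"dx":0,"dy":0,"dz":0,"wx":0,"wy":0,"wz":0,"claw":0.75},{"dx":0,"dy":0,"dz":0,"wx":0,"wy":0,"wz":0,"claw":0.85},{"dx":0,"dy":0,"dz":0,"wx":0,"wy":0,"wz":0,"claw":1},{"dx":0,"dy":0,"dz":0,"wx":0,"wy":0,"wz":0,"claw":1},{"dx":0,"dy":0,"dz":0,"wx":0,"wy":0,"wz":0,"claw":1}]'; python3 -m pendant '[{"dx":0,"dy":0,"dz":-0.06,"wx":0,"wy":0,"wz":0,"claw":1},{"dx":0,"dy":0,"dz":-0.12,"wx":0,"wy":0,"wz":0,"claw":1},{"dx":0,"dy":0,"dz":-0.12,"wx":0,"wy":0,"wz":0,"claw":1},{"dx":-0.08,"dy":0,"dz":-0.1,"wx":0,"wy":0,"wz":0,"claw":1},{"dx":-0.08,"dy":0,"dz":-0.08,"wx":0,"wy":0,"wz":0,"claw":1}]'>/dev/null;  python3 -m pendant '[{"dx":0,"dy":0,"dz":0,"wx":0,"wy":0,"wz":0,"claw":1},{"dx":0,"dy":0,"dz":0,"wx":0,"wy":0,"wz":0,"claw":1},{"dx":0,"dy":0,"dz":0,"wx":0,"wy":0,"wz":0,"claw":1},{"dx":0,"dy":0,"dz":0,"wx":0,"wy":0,"wz":0,"claw":1},{"dx":0,"dy":0,"dz":0,"wx":0,"wy":0,"wz":0,"claw":1}]'; cat > chk.py <<'E'
from util import *
import sys
np.set_printoptions(precision=4,suppress=True)
W=cam('wrist'); im=get_image('wrist'); n=sys.argv[1]; cv2.imwrite(f'pics/{n}r.png',im[:,:,::-1]); np.save(n+'.npy',W,allow_pickle=True)
g=cv2.cvtColor(im,cv2.COLOR_RGB2GRAY).astype(float)
o=np.array([.5436,.1255]); c,s=np.cos(.048),np.sin(.048)
w=lambda x,y,z: np.array([o[0]+c*x-s*y,o[1]+s*x+c*y,z])
def edge(a,b,n=81):  # strongest gradients along mag-frame segments a->b
    P=np.array([proj(W,w(*(np.array(a)+t*(np.array(b)-a)))) for t in np.linspace(0,1,n)]).astype(np.float32)
    v=cv2.remap(g.astype(np.float32),P[:,0].reshape(-1,1),P[:,1].reshape(-1,1),cv2.INTER_LINEAR).ravel()
    return v
def pk(vs,lo,hi,k=3):
    d=np.gradient(vs.mean(0)); x=np.linspace(lo,hi,len(d)); i=[j for j in range(1,len(d)-1) if abs(d[j])>=max(abs(d[j-1]),abs(d[j+1])) and abs(d[j])>k]
    return [(round(float(x[j])*1e3,1),round(float(d[j]))) for j in i]
print('tail R',pk(np.array([edge((-.055,y,.105),(-.02,y,.105)) for y in np.linspace(-.022,-.012,8)]),-.055,-.02))
print('tail L',pk(np.array([edge((-.055,y,.105),(-.02,y,.105)) for y in np.linspace(.018,.024,8)]),-.055,-.02))
print('sides',pk(np.array([edge((x,-.04,.105),(x,.04,.105)) for x in np.linspace(-.025,-.012,10)]),-.04,.04))
E
python3 chk.py w5; python3 - <<'E'
import numpy as np
# same on the first picture for reference
src=open('chk.py').read().replace("W=cam('wrist'); im=get_image('wrist'); n=sys.argv[1]; cv2.imwrite(f'pics/{n}r.png',im[:,:,::-1]); np.save(n+'.npy',W,allow_pickle=True)","W=np.load('w1.npy',allow_pickle=True).item(); im=cv2.imread('pics/w1r.png')[:,:,::-1].copy()")
print('ref'); exec(src)
E
```

```text
clock: 12.58
tcp_pos: [0.5332, 0.1255, 0.0851]
orientation: [0.002, -0.023, 1.0, 0.0]
wrist_force: [0.7, 0.4, -0.9]
opening: 1.0
grasp_force: 0.0
clock: 13.42
tcp_pos: [0.5779, 0.1277, 0.227]
orientation: [-0.001, -0.024, 1.0, 0.0]
wrist_force: [-1.3, -0.5, -0.5]
opening: 1.006
grasp_force: 0.0
tail R [(-53.7, -4), (-51.1, -8), (-47.1, -5), (-45.4, 30), (-43.6, -12), (-41.4, -17), (-37.1, 18)]
tail L [(-47.6, -5), (-45.4, 30), (-43.6, -13), (-41.4, -16), (-37.5, 22)]
sides [(-33.0, 6), (-28.0, 7), (-12.0, 10), (9.0, -11), (28.0, -21), (33.0, -6)]
ref
tail R [(-51.9, -8), (-48.0, -4), (-45.4, 28), (-43.6, -14), (-42.3, -13), (-37.1, 21)]
tail L [(-48.4, -3), (-45.8, 24), (-43.2, -14), (-41.9, -15), (-37.5, 18)]
sides [(-34.0, 6), (-29.0, 10), (-27.0, -5), (-13.0, 16), (7.0, -13), (27.0, -23), (32.0, -4)]
```

Module 1 sits exactly where module_in sat: tail edge at −37.1/−37.5 in both. Next, module 2.

```bash
python3 -m pendant '[{"dx":0.0384,"dy":-0.13,"dz":0,"wx":0,"wy":0,"wz":0,"claw":1},{"dx":0.0384,"dy":-0.13,"dz":0,"wx":0,"wy":0,"wz":0,"claw":1},{"dx":0.0384,"dy":-0.13,"dz":0,"wx":0,"wy":0,"wz":0,"claw":1},{"dx":0.0384,"dy":-0.13,"dz":0,"wx":0,"wy":0,"wz":0,"claw":1},{"dx":0.0384,"dy":-0.13,"dz":0,"wx":0,"wy":0,"wz":0,"claw":1}]'>/dev/null; python3 -m pendant '[{"dx":0.0384,"dy":-0.13,"dz":0,"wx":0,"wy":0,"wz":0,"claw":1},{"dx":0.0384,"dy":-0.13,"dz":0,"wx":0,"wy":0,"wz":0,"claw":1},{"dx":0.0384,"dy":-0.13,"dz":0,"wx":0,"wy":0,"wz":0,"claw":1},{"dx":0.0384,"dy":-0.13,"dz":0,"wx":0,"wy":0,"wz":0,"claw":1},{"dx":0.0384,"dy":-0.13,"dz":0,"wx":0,"wy":0,"wz":0,"claw":1}]'>/dev/null;  python3 -m pendant '[{"dx":0,"dy":0,"dz":0.02,"wx":0,"wy":0,"wz":-0.0346,"claw":1},{"dx":0,"dy":0,"dz":0.02,"wx":0,"wy":0,"wz":-0.0346,"claw":1},{"dx":0,"dy":0,"dz":0.02,"wx":0,"wy":0,"wz":-0.0346,"claw":1},{"dx":0,"dy":0,"dz":0,"wx":0,"wy":0,"wz":-0.0346,"claw":1},{"dx":0,"dy":0,"dz":0,"wx":0,"wy":0,"wz":0,"claw":1}]'; python3 - <<'E'
from util import *
np.set_printoptions(precision=4,suppress=True)
T,Rt,s=tool(); W=cam('wrist'); im=get_image('wrist')[:,:,::-1].copy(); cv2.imwrite('pics/w6r.png',im); np.save('w6.npy',W,allow_pickle=True)
hsv=cv2.cvtColor(im,cv2.COLOR_BGR2HSV)
m=((hsv[...,1]<45)&(hsv[...,2]>110)).astype(np.uint8)*255
m=cv2.morphologyEx(m,cv2.MORPH_OPEN,np.ones((5,5)))
uv=proj(W,(.4815,-.2672,.02)); print(uv)
c=[c for c in cv2.findContours(m,cv2.RETR_EXTERNAL,cv2.CHAIN_APPROX_NONE)[0] if cv2.pointPolygonTest(c,tuple(map(float,uv)),False)>0][0]
X=np.array([onz(W,p,.02)[:2] for p in c[:,0].astype(float)])
r=cv2.minAreaRect((X*1000).astype(np.float32)); print(r); print(cv2.boxPoints(r)); print(cv2.minAreaRect(c), W['p'], s['qpos'])
E
```

```text
clock: 14.72
tcp_pos: [0.4822, -0.2667, 0.2094]
orientation: [-0.0, -0.239, 0.971, 0.001]
wrist_force: [1.1, -0.8, -0.3]
opening: 0.996
grasp_force: 0.0
[284.1218 184.2252]
((477.85601806640625, -268.77197265625), (83.16333770751953, 55.43721008300781), 27.637144088745117)
[[ 428.1608 -263.5045]
 [ 453.8765 -312.6165]
 [ 527.5512 -274.0395]
 [ 501.8355 -224.9275]]
((284.5, 179.5), (71.0, 49.0), 90.0) [ 0.4108 -0.3045  0.3522] [-0.7087  0.4567  1.642   0.0013  1.0448 -2.7632]
```

```bash
python3 -m pendant '[{"dx":0.074,"dy":0,"dz":0.03,"wx":0,"wy":0,"wz":0,"claw":1},{"dx":0,"dy":0,"dz":0.13,"wx":0,"wy":0,"wz":0,"claw":1},{"dx":0,"dy":0,"dz":0.13,"wx":0,"wy":0,"wz":0,"claw":1},{"dx":0,"dy":0,"dz":0.13,"wx":0,"wy":0,"wz":0,"claw":1},{"dx":0,"dy":0,"dz":0.13,"wx":0,"wy":0,"wz":0,"claw":1}]' ;  python3 -m pendant '[{"dx":0,"dy":0,"dz":0.09,"wx":0,"wy":0,"wz":0,"claw":1},{"dx":0,"dy":0,"dz":0.048,"wx":0,"wy":0,"wz":0,"claw":1},{"dx":0,"dy":0,"dz":0,"wx":0,"wy":0,"wz":0,"claw":1},{"dx":0,"dy":0,"dz":0,"wx":0,"wy":0,"wz":0,"claw":0.8},{"dx":0,"dy":0,"dz":0,"wx":0,"wy":0,"wz":0,"claw":0.5}]' 60;python3 -m pendant '[{"dx":0,"dy":0,"dz":0,"wx":0,"wy":0,"wz":0,"claw":0.5},{"dx":0,"dy":0,"dz":0,"wx":0,"wy":0,"wz":0,"claw":0.5},{"dx":0,"dy":0,"dz":0,"wx":0,"wy":0,"wz":0,"claw":0.5},{"dx":0,"dy":0,"dz":0,"wx":0,"wy":0,"wz":0,"claw":0.5},{"dx":0,"dy":0,"dz":0,"wx":0,"wy":0,"wz":0,"claw":0.5}]' 110; python3 -c "from workcell import *;print(get_state()['qpos'])"
```

```text
clock: 15.18
tcp_pos: [0.464, -0.2777, 0.0446]
orientation: [0.001, -0.237, 0.971, -0.001]
wrist_force: [0.3, -0.1, -0.3]
opening: 0.998
grasp_force: 0.0
clock: 15.6
tcp_pos: [0.4645, -0.2779, 0.0051]
orientation: [0.001, -0.238, 0.971, -0.001]
wrist_force: [0.3, -0.2, 0.7]
opening: 0.748
grasp_force: 0.0
clock: 16.02
tcp_pos: [0.4647, -0.2782, 0.0065]
orientation: [0.002, -0.238, 0.971, -0.002]
wrist_force: [0.3, -0.0, 5.7]
opening: 0.608
grasp_force: 115.3
[-7.46420315e-01  7.75637054e-01  1.79164772e+00  2.17948569e-03
  5.69714211e-01 -2.80058791e+00]
```

Module 2 is held at 115 N, with the fingers about 5 mm higher on it than on module 1. I'll carry it over the same way.

```bash
python3 -m pendant '[{"dx":0,"dy":0,"dz":-0.07,"wx":0,"wy":0,"wz":0,"claw":0.5},{"dx":0,"dy":0,"dz":-0.13,"wx":0,"wy":0,"wz":0,"claw":0.5},{"dx":0,"dy":0,"dz":-0.13,"wx":0,"wy":0,"wz":0,"claw":0.5},{"dx":0,"dy":0,"dz":-0.13,"wx":0,"wy":0,"wz":0.0344,"claw":0.5},{"dx":0,"dy":0,"dz":-0.13,"wx":0,"wy":0,"wz":0.0344,"claw":0.5}]' 110; python3 -m pendant '[{"dx":0,"dy":0,"dz":-0.13,"wx":0,"wy":0,"wz":0.0344,"claw":0.5},{"dx":0,"dy":0,"dz":0,"wx":0,"wy":0,"wz":0.0344,"claw":0.5},{"dx":-0.0104,"dy":0.1334,"dz":0,"wx":0,"wy":0,"wz":0,"claw":0.5},{"dx":-0.0104,"dy":0.1334,"dz":0,"wx":0,"wy":0,"wz":0,"claw":0.5},{"dx":-0.0104,"dy":0.1334,"dz":0,"wx":0,"wy":0,"wz":0,"claw":0.5}]' >/dev/null; python3 -m pendant '[{"dx":-0.0104,"dy":0.1334,"dz":0,"wx":0,"wy":0,"wz":0,"claw":0.5},{"dx":-0.0104,"dy":0.1334,"dz":0,"wx":0,"wy":0,"wz":0,"claw":0.5},{"dx":-0.0104,"dy":0.1334,"dz":0,"wx":0,"wy":0,"wz":0,"claw":0.5},{"dx":-0.0104,"dy":0.1334,"dz":0,"wx":0,"wy":0,"wz":0,"claw":0.5},{"dx":-0.0104,"dy":0.1334,"dz":0,"wx":0,"wy":0,"wz":0,"claw":0.5}]' >/dev/null; python3 -m pendant '[{"dx":-0.0104,"dy":0.1334,"dz":0,"wx":0,"wy":0,"wz":0,"claw":0.5},{"dx":-0.0104,"dy":0.1334,"dz":0,"wx":0,"wy":0,"wz":0,"claw":0.5},{"dx":0,"dy":0,"dz":0,"wx":0,"wy":0.035,"wz":0,"claw":0.5},{"dx":0,"dy":0,"dz":0,"wx":0,"wy":0.035,"wz":0,"claw":0.5},{"dx":0,"dy":0,"dz":0,"wx":0,"wy":0,"wz":0,"claw":0.5}]' >/dev/null; python3 -m pendant '[{"dx":0,"dy":0,"dz":0,"wx":0,"wy":0,"wz":0,"claw":0.5},{"dx":0,"dy":0,"dz":0,"wx":0,"wy":0,"wz":0,"claw":0.5},{"dx":0,"dy":0,"dz":0,"wx":0,"wy":0,"wz":0,"claw":0.5},{"dx":0,"dy":0,"dz":0,"wx":0,"wy":0,"wz":0,"claw":0.5},{"dx":0,"dy":0,"dz":0,"wx":0,"wy":0,"wz":0,"claw":0.5}]'; sed -i 's/d=.0195,h=.003/d=.018,h=.0079/' st.py;python3 st.py; python3 - <<'E'
from util import *
W=cam('wrist'); im=get_image('wrist'); T,Rt,s=tool(); cv2.imwrite('pics/w7r.png',im[:,:,::-1])
g=cv2.cvtColor(im,cv2.COLOR_RGB2GRAY).astype(float)
for c0 in (240,265,315): print(np.round(g[218:262,c0:c0+12].mean(1)).astype(int))
for r in (240,250): print(g[r:r+3].mean(0).astype(int)[222:240],g[r:r+3].mean(0).astype(int)[330:350])
E
```

```text
clock: 16.43
tcp_pos: [0.4632, -0.2772, 0.184]
orientation: [0.001, -0.13, 0.992, -0.001]
wrist_force: [0.8, -0.2, -2.3]
opening: 0.607
grasp_force: 115.6
clock: 18.1
tcp_pos: [0.4741, 0.1233, 0.2206]
orientation: [-0.109, -0.024, 0.994, -0.003]
wrist_force: [0.3, 0.1, -1.6]
opening: 0.606
grasp_force: 115.8
clk 18.1 TCP [-69.5156   1.154  220.6312] tilt 0.21767238080721027 yawerr 0.000597342554712884 roll 3.392003834094998e-05
nose bottom [-14.5903   1.1871 200.3921] top [-10.2712   1.189  219.9201] under@-46 207.33914218749956 tail x -92.70252012796495 mid [-51.4868   1.1647 218.7944]
F mag [ 0.2711  0.1031 -1.6224] tq [ 0.0232 -0.1806  0.0018] grip 115.76313972473145 0.6056996563050715
[189 192 187 174 181 193 188 171 159 138 127 128 129 130 131 132 132 133
 133 134 139 149 133 105 115 126 125 124 124 124 121 120 121 122 122 121
 120 121 122 123 124 125 125 125]
[193 197 196 191 184 178 166 162 145 128 126 129 130 130 130 130 131 131
 132 134 142 145 126 108 119 124 124 125 124 124 125 124 125 124 122 122
 121 122 130 153 159 152 151 152]
[139 143 141 137 139 146 143 127 124 126 128 132 133 132 130 131 132 133
 134 137 146 137 110 116 128 133 134 135 136 137 139 140 139 135 128 122
 121 122 122 122 122 122 122 122]
[101 100  99  99  99 100 108 122 119 120 121 121 121 122 118 117 118 116] [123 124 122 124 128 130 132 133 136 145 103  70  72  71  73  70  71  72
  70  69]
[ 99  99 101 103 103 101 104 129 131 131 129 129 133 137 138 141 140 138] [147 152 151 157 159 154 154 153 154 159  87  65  67  68  67  68  69  70
  71  72]
```

```bash
python3 -m pendant '[{"dx":-0.0259,"dy":-0.001,"dz":0.0978,"wx":0,"wy":0,"wz":0,"claw":0.5},{"dx":-0.0259,"dy":0,"dz":0.0978,"wx":0,"wy":0,"wz":0,"claw":0.5},{"dx":-0.0259,"dy":0,"dz":0.0978,"wx":0,"wy":0,"wz":0,"claw":0.5},{"dx":-0.0027,"dy":0,"dz":0.012,"wx":0,"wy":0,"wz":0,"claw":0.5},{"dx":-0.0027,"dy":0,"dz":0.012,"wx":0,"wy":0,"wz":0,"claw":0.5}]' >/dev/null; python3 st.py;  python3 -m pendant '[{"dx":-0.0027,"dy":0,"dz":0.012,"wx":0,"wy":0,"wz":0,"claw":0.5},{"dx":-0.0027,"dy":0,"dz":0.012,"wx":0,"wy":0,"wz":0,"claw":0.5},{"dx":-0.0027,"dy":0,"dz":0.012,"wx":0,"wy":0,"wz":0,"claw":0.5},{"dx":0,"dy":0,"dz":0,"wx":0,"wy":0,"wz":0,"claw":0.5},{"dx":0,"dy":0,"dz":0,"wx":0,"wy":0,"wz":0,"claw":0.5}]' >/dev/null; python3 st.py
```

```text
clk 18.5667 TCP [-66.3049   0.9385 122.1661] tilt 0.22248415019333265 yawerr 0.0011849834507325907 roll -0.0004198514155146918
nose bottom [-11.4777   1.0001 101.6629] top [ -7.0646   1.0139 121.17  ] under@-46 109.4729075114204 tail x -89.50582300473833 mid [-48.2852   0.9608 120.2426]
F mag [-4.1442 -0.2309  9.2034] tq [-0.2608  0.4154 -0.0209] grip 116.7988908290863 0.6054069878324303
clk 18.9833 TCP [-66.2894   0.9395 113.4513] tilt 0.22052380451583417 yawerr 0.0014401975880914655 roll -0.0007394406285588672
nose bottom [-11.4221   1.0125  93.0556] top [ -7.0473   1.0339 112.5713] under@-46 100.8069446538769 tail x -89.4846486412614 mid [-48.266    0.967  111.5631]
F mag [-5.1657 -1.1046  8.6992] tq [-0.2871  0.5602 -0.0588] grip 116.81291341781616 0.6105008076900585
```

```bash
python3 -m pendant '[{"dx":-0.0027,"dy":0,"dz":0.012,"wx":0,"wy":0,"wz":0,"claw":0.5},{"dx":-0.0027,"dy":0,"dz":0.0125,"wx":0,"wy":0,"wz":0,"claw":0.5},{"dx":0,"dy":0,"dz":0,"wx":0,"wy":0,"wz":0,"claw":0.5},{"dx":-0.013,"dy":0,"dz":0,"wx":0,"wy":0,"wz":0,"claw":0.5},{"dx":-0.013,"dy":0,"dz":0,"wx":0,"wy":0,"wz":0,"claw":0.5}]' >/dev/null; python3 st.py
```

```text
clk 19.4 TCP [-59.7604   1.2827 104.6092] tilt 0.22285332228677682 yawerr 0.0016080045973313596 roll -0.00017375827330342802
nose bottom [-4.9407  1.3694 84.0858] top [ -0.5205   1.3801 103.5913] under@-46 93.39059115703486 tail x -82.96229582697708 mid [-41.7414   1.312  102.6791]
F mag [-6.4648  0.0041 10.0065] tq [-0.1141  0.8192  0.0036] grip 116.9220757484436 0.6105833205782826
```

```bash
python3 -m pendant '[{"dx":-0.013,"dy":0,"dz":0,"wx":0,"wy":0,"wz":0,"claw":0.5},{"dx":-0.013,"dy":0,"dz":0,"wx":0,"wy":0,"wz":0,"claw":0.5},{"dx":-0.013,"dy":0,"dz":0,"wx":0,"wy":0,"wz":0,"claw":0.5},{"dx":-0.013,"dy":0,"dz":0,"wx":0,"wy":0,"wz":0,"claw":0.5},{"dx":0,"dy":0,"dz":0,"wx":0,"wy":0,"wz":0,"claw":0.5}]' >/dev/null; python3 st.py
```

```text
clk 19.8167 TCP [-44.4532   0.7851 101.2253] tilt 0.22347063997549102 yawerr 0.0016959359567385779 roll -0.0011757921184828597
nose bottom [10.3538  0.8685 80.668 ] top [ 14.786    0.9001 100.1707] under@-46 93.47535375481837 tail x -67.65683295369182 mid [-26.4354   0.8181  99.284 ]
F mag [-6.7085 -1.4706 10.1694] tq [-0.3823  0.8588 -0.0536] grip 116.98980689048767 0.6070040907754927
```

```bash
python3 -m pendant '[{"dx":-0.013,"dy":0,"dz":0,"wx":0,"wy":0,"wz":0,"claw":0.5},{"dx":-0.013,"dy":0,"dz":0,"wx":0,"wy":0,"wz":0,"claw":0.5},{"dx":-0.013,"dy":0,"dz":0,"wx":0,"wy":0,"wz":0,"claw":0.5},{"dx":-0.013,"dy":0,"dz":0,"wx":0,"wy":0,"wz":0,"claw":0.5},{"dx":-0.013,"dy":0,"dz":0,"wx":0,"wy":0,"wz":0,"claw":0.5}]' >/dev/null; python3 st.py;  python3 -m pendant '[{"dx":-0.004,"dy":0,"dz":0,"wx":0,"wy":0,"wz":0,"claw":0.5},{"dx":-0.004,"dy":0,"dz":0,"wx":0,"wy":0,"wz":0,"claw":0.5},{"dx":-0.004,"dy":0,"dz":0,"wx":0,"wy":0,"wz":0,"claw":0.5},{"dx":0,"dy":0,"dz":0,"wx":0,"wy":0,"wz":0,"claw":0.5},{"dx":0,"dy":0,"dz":0,"wx":0,"wy":0,"wz":0,"claw":0.5}]' >/dev/null; python3 st.py
```

```text
clk 20.2333 TCP [-26.862    0.7929  97.5428] tilt 0.2264037162747013 yawerr 0.001786914283397068 roll -0.0013383652348198788
nose bottom [27.8844  0.8798 76.8249] top [32.3738  0.9153 96.3145] under@-46 93.84441138708856 tail x -50.07389862174158 mid [-8.85    0.8279 95.5487]
F mag [-9.0057 -1.9804 13.6806] tq [-0.4557  1.2723 -0.0116] grip 117.2224509716034 0.6076586244279049
clk 20.65 TCP [-22.9592   0.7612  96.7805] tilt 0.22514768154178116 yawerr 0.001740389792610157 roll -0.0013503377199815465
nose bottom [31.8133  0.8456 76.1314] top [36.2782  0.881  95.6266] under@-46 93.95305082492693 tail x -46.16752031072955 mid [-4.9447  0.7954 94.809 ]
F mag [-8.5794 -2.0019 13.0544] tq [-0.4439  1.1466 -0.0386] grip 117.20635414123535 0.6062786717531321
```

```bash
python3 -m pendant '[{"dx":-0.004,"dy":0,"dz":0,"wx":0,"wy":0,"wz":0,"claw":0.5},{"dx":-0.004,"dy":0,"dz":0,"wx":0,"wy":0,"wz":0,"claw":0.5},{"dx":-0.004,"dy":0,"dz":0,"wx":0,"wy":0,"wz":0,"claw":0.5},{"dx":0,"dy":0,"dz":0,"wx":0,"wy":0,"wz":0,"claw":0.5},{"dx":0,"dy":0,"dz":0,"wx":0,"wy":0,"wz":0,"claw":0.5}]' >/dev/null; python3 st.py;  python3 -m pendant '[{"dx":-0.003,"dy":0,"dz":0,"wx":0,"wy":0,"wz":0,"claw":0.5},{"dx":0,"dy":0,"dz":0,"wx":0,"wy":0,"wz":0,"claw":0.5},{"dx":-0.003,"dy":0,"dz":0,"wx":0,"wy":0,"wz":0,"claw":0.5},{"dx":0,"dy":0,"dz":0,"wx":0,"wy":0,"wz":0,"claw":0.5},{"dx":0,"dy":0,"dz":0,"wx":0,"wy":0,"wz":0,"claw":0.5}]' >/dev/null; python3 st.py
```

```text
clk 21.0667 TCP [-19.6722   0.7765  96.1293] tilt 0.225664788407495 yawerr 0.001760232754758754 roll -0.001369683541835329
nose bottom [35.0895  0.8618 75.4518] top [39.5646  0.8978 94.9447] under@-46 94.06797739550987 tail x -42.882001002342264 mid [-1.6587  0.8111 94.1484]
F mag [-8.8521 -2.1998 13.0087] tq [-0.4877  1.2529 -0.0624] grip 117.22870230674744 0.6076092049017834
clk 21.4833 TCP [-18.2843   0.7742  95.8201] tilt 0.2264662600841567 yawerr 0.0017700407216205782 roll -0.0013713719508024762
nose bottom [36.4608  0.86   75.0987] top [40.9514  0.8961 94.588 ] under@-46 94.09929802564893 tail x -41.49635258553685 mid [-0.2725  0.8091 93.8248]
F mag [-9.018  -1.6908 14.7308] tq [-0.4705  1.2893 -0.0473] grip 117.27264761924744 0.6061966997690934
```

```bash
python3 -m pendant '[{"dx":-0.003,"dy":0,"dz":0,"wx":0,"wy":0,"wz":0,"claw":0.5},{"dx":0,"dy":0,"dz":0,"wx":0,"wy":0,"wz":0,"claw":0.5},{"dx":-0.003,"dy":0,"dz":0,"wx":0,"wy":0,"wz":0,"claw":0.5},{"dx":0,"dy":0,"dz":0,"wx":0,"wy":0,"wz":0,"claw":0.5},{"dx":0,"dy":0,"dz":0,"wx":0,"wy":0,"wz":0,"claw":0.5}]' >/dev/null; python3 st.py;  python3 -m pendant '[{"dx":-0.003,"dy":0,"dz":0,"wx":0,"wy":0,"wz":0,"claw":0.5},{"dx":0,"dy":0,"dz":0,"wx":0,"wy":0,"wz":0,"claw":0.5},{"dx":-0.003,"dy":0,"dz":0,"wx":0,"wy":0,"wz":0,"claw":0.5},{"dx":0,"dy":0,"dz":0,"wx":0,"wy":0,"wz":0,"claw":0.5},{"dx":0,"dy":0,"dz":0,"wx":0,"wy":0,"wz":0,"claw":0.5}]' >/dev/null; python3 st.py
```

```text
clk 21.9 TCP [-17.1648   0.7812  95.4847] tilt 0.2278864203394678 yawerr 0.0016667906603207111 roll -0.001407920050354865
nose bottom [37.5508  0.8609 74.6857] top [42.0691  0.8974 94.1686] under@-46 94.06238289690597 tail x -40.380757791348415 mid [ 0.8442  0.8142 93.4639]
F mag [-10.4725  -2.2792  15.3222] tq [-0.5136  1.4301 -0.0485] grip 117.34733496097306 0.6059550538528811
clk 22.3167 TCP [-17.0928   0.8102  95.3117] tilt 0.23173692753377267 yawerr 0.0015509437273703566 roll -0.0014824672003129278
nose bottom [37.5423  0.8829 74.3021] top [42.1356  0.9205 93.7675] under@-46 94.01615173994058 tail x -40.31909706794035 mid [ 0.9083  0.8413 93.2215]
F mag [-12.8649  -2.1921  17.3613] tq [-0.6014  1.9006 -0.115 ] grip 117.965592227265 0.6089185999240709
```

Against the wall again. Levelling.

```bash
python3 -m pendant '[{"dx":0,"dy":0,"dz":0.0015,"wx":0,"wy":-0.0175,"wz":0,"claw":0.5},{"dx":0,"dy":0,"dz":0.0015,"wx":0,"wy":-0.0175,"wz":0,"claw":0.5},{"dx":0,"dy":0,"dz":0.0015,"wx":0,"wy":-0.0175,"wz":0,"claw":0.5},{"dx":0,"dy":0,"dz":0,"wx":0,"wy":0,"wz":0,"claw":0.5},{"dx":0,"dy":0,"dz":0,"wx":0,"wy":0,"wz":0,"claw":0.5}]' >/dev/null; python3 st.py
```

```text
clk 22.7333 TCP [-16.1505   0.8313  92.0997] tilt 0.06238340370343948 yawerr 0.0015131947412259613 roll -0.00107008382048943
nose bottom [41.2442  0.9096 80.5992] top [ 42.491    0.933  100.5603] under@-46 86.04886934000817 tail x -38.60013823473466 mid [ 1.9454  0.8609 93.0735]
F mag [-9.6912 -2.9769  8.7722] tq [-0.5844  1.174  -0.1657] grip 116.75424814224243 0.607415636192067
```

```bash
python3 -m pendant '[{"dx":0,"dy":0,"dz":0.003,"wx":0,"wy":-0.009,"wz":0,"claw":0.5},{"dx":0,"dy":0,"dz":0.001,"wx":0,"wy":-0.009,"wz":0,"claw":0.5},{"dx":-0.002,"dy":0,"dz":0,"wx":0,"wy":0,"wz":0,"claw":0.5},{"dx":-0.002,"dy":0,"dz":0,"wx":0,"wy":0,"wz":0,"claw":0.5},{"dx":0,"dy":0,"dz":0,"wx":0,"wy":0,"wz":0,"claw":0.5}]' >/dev/null; python3 st.py
```

```text
clk 23.15 TCP [-15.6531   0.8343  90.4509] tilt 0.008555292237852301 yawerr 0.0015567192508313327 roll -0.0009580202694254811
nose bottom [42.2771  0.9169 82.0549] top [ 42.4482   0.9363 102.0542] under@-46 82.81020391628118 tail x -37.71984905222302 mid [ 2.3642  0.8643 92.3968]
F mag [-10.4449  -2.4038   9.1714] tq [-0.7125  1.5469 -0.2011] grip 117.00299263000488 0.6077844736618171
```

```bash
python3 -m pendant '[{"dx":0,"dy":0,"dz":-0.005,"wx":0,"wy":-0.002,"wz":0,"claw":0.5},{"dx":0,"dy":0,"dz":0,"wx":0,"wy":0,"wz":0,"claw":0.5},{"dx":-0.002,"dy":0,"dz":0,"wx":0,"wy":0,"wz":0,"claw":0.5},{"dx":0,"dy":0,"dz":0,"wx":0,"wy":0,"wz":0,"claw":0.5},{"dx":0,"dy":0,"dz":0,"wx":0,"wy":0,"wz":0,"claw":0.5}]' >/dev/null; python3 st.py; python3 -m pendant '[{"dx":0,"dy":0,"dz":0,"wx":0,"wy":0,"wz":0,"claw":0.75},{"dx":0,"dy":0,"dz":0,"wx":0,"wy":0,"wz":0,"claw":0.85},{"dx":0,"dy":0,"dz":0,"wx":0,"wy":0,"wz":0,"claw":1},{"dx":0,"dy":0,"dz":0,"wx":0,"wy":0,"wz":0,"claw":1},{"dx":0,"dy":0,"dz":0,"wx":0,"wy":0,"wz":0,"claw":1}]'; python3 -m pendant '[{"dx":0,"dy":0,"dz":-0.06,"wx":0,"wy":0,"wz":0,"claw":1},{"dx":0,"dy":0,"dz":-0.12,"wx":0,"wy":0,"wz":0,"claw":1},{"dx":0,"dy":0,"dz":-0.12,"wx":0,"wy":0,"wz":0,"claw":1},{"dx":-0.08,"dy":0,"dz":-0.1,"wx":0,"wy":0,"wz":0,"claw":1},{"dx":-0.08,"dy":0,"dz":-0.06,"wx":0,"wy":0,"wz":0,"claw":1}]'>/dev/null;  python3 -m pendant '[{"dx":0,"dy":0,"dz":0,"wx":0,"wy":0,"wz":0,"claw":1},{"dx":0,"dy":0,"dz":0,"wx":0,"wy":0,"wz":0,"claw":1},{"dx":0,"dy":0,"dz":0,"wx":0,"wy":0,"wz":0,"claw":1},{"dx":0,"dy":0,"dz":0,"wx":0,"wy":0,"wz":0,"claw":1},{"dx":0,"dy":0,"dz":0,"wx":0,"wy":0,"wz":0,"claw":1}]'; python3 chk.py w8; python3 - <<'E'
from util import *
im=get_image('scene');im2=get_image('side');w=cv2.imread('pics/w8r.png')[:,:,::-1]
f=lambda i,x,y,w,h:cv2.resize(i[y:y+h,x:x+w,::-1],(400,300),interpolation=cv2.INTER_CUBIC)
cv2.imwrite('pics/v8.png',np.vstack([np.hstack([f(im,200,150,100,75),f(im2,213,205,100,75)]),np.hstack([f(w,200,80,180,135),f(im,100,120,340,255)])]))
E
```

```text
clk 23.5667 TCP [-15.5885   0.8155  91.6126] tilt 0.0035472093020049284 yawerr 0.0014718519047171661 roll -0.0009454276281121377
nose bottom [42.3831  0.8934 83.5069] top [ 42.454    0.9124 103.5068] under@-46 83.82041363291899 tail x -37.616314832833744 mid [ 2.4188  0.844  93.6487]
F mag [-10.8671  -2.9591   7.4197] tq [-0.7221  1.5855 -0.1762] grip 116.78544402122498 0.6081350803442491
clock: 23.98
tcp_pos: [0.5357, 0.1264, 0.0911]
orientation: [0.006, -0.025, 1.0, 0.0]
wrist_force: [-0.2, -0.6, 1.0]
opening: 1.002
grasp_force: 0.0
clock: 24.82
tcp_pos: [0.5791, 0.1287, 0.2272]
orientation: [0.003, -0.025, 1.0, 0.0]
wrist_force: [-0.1, -0.3, 0.1]
opening: 0.995
grasp_force: 0.0
tail R [(-53.7, -3), (-51.5, -8), (-47.6, -4), (-45.8, 28), (-43.2, -13), (-41.9, -14), (-37.1, 18)]
tail L [(-47.6, -4), (-45.8, 26), (-43.2, -12), (-41.9, -14), (-37.5, 23), (-30.1, -3)]
sides [(-33.0, 7), (-28.0, 6), (-12.0, 11), (8.0, -11), (28.0, -22), (34.0, -6)]
```

View pics/v8.png

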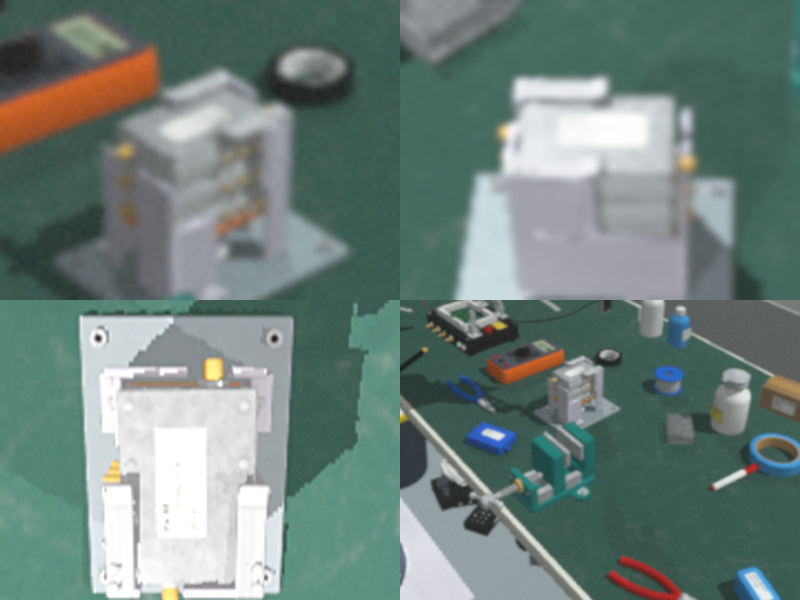

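Three level modules are stacked in the magazine with their pins on the right, the top one seated where the first was. The bystanders haven't moved and the gripper is clear, so I'm handing in.

```bash
python3 -c "from workcell import *;print(hand_in())"
```

```text
the job is handed in; nothing more can be done
None
```

I loaded both modules into the magazine on top of the old one, level, pins to the right and back against the rear wall, and handed the job in at about 25 s on the robot's clock; no verdict came back.

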